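# Hook down an insect hotel's roof and tuck in its rain flashing

### The arm

A 7-joint arm with a two-finger parallel gripper is mounted at the origin on the work surface. World frame = base frame: x ahead of the robot, y to its left, z up, the work surface at z = 0. Lengths are in mm, angles in rad, forces in N, time in s.
With the tool pointing down it reaches from about 425 to 1025 mm from the base axis. Payload 9.4 kg.
Tool frame: the origin (TCP) lies midway between the tips of the shut fingers; the grasp point (between the pads) lies 19 mm behind it; z points along the fingers, y is the direction in which the jaws open and shut (so a half turn about z gives the same grasp; the last joint's range is limited). The gripper opens to 85 mm and grips with 20 to 120 N. Pads are 22 mm wide; open, the fingers measure 114 mm over their backs; the gripper's body (76 mm by 85 mm) begins 54 mm behind the grasp point. The pads swing forward as they close: fully open they stand 13 mm farther back than shut.
Start: joints at [1.078, 0.599, -0.003, 1.599, 0.002, 0.943, -0.08], TCP at [292.834, -663.229, 231.275] pointing down, gripper open.
Joint ranges: [-2.57, 2.57], [-0.35, 1.97], [-1.29, 1.29], [0.11, 2.56], [-1.05, 4.19], [0.11, 1.86], [-2.63, 2.63]. Speed limits (rad/s): [2.22, 2.22, 3.01, 3.01, 3.14, 3.14, 3.14].

### API

Orientations are given as a 3x3 rotation matrix whose columns are the frame's x, y, z axes.
In Python, from workcell import read_state, get_image, close_job gives the robot as it stands.
- The arm moves only by the tool move_arm, never from a script. Its argument "steps" is a list of rows, each a list of 2 entries, a list of its own where there are three numbers: the shift along the tool's x, y, z in m, then the turn about the tool's z in units of 10 degrees (1.0 is 10 degrees). A call has 1 to 20 rows; each row is the pose to reach, as a shift and turn from the pose commanded when the call began, along the tool's axes at that moment; what a row does not reach only later rows make up. A row lasts 1/8 s, in which the tool goes at most 62.5 mm and 10.7 degrees, less where a joint would pass 70% of its speed; a pose out of reach is approached as far as the arm can. A call with a gripper value outside its range is refused whole. "jaw" is the finger opening in m, from 0 to 0.0854, set as the call begins (left out, the last holds). The fingers move at their own pace and stop on an object; "newtons" is the grip in N (left out, the last holds). Time passes only in rows, so rows that repeat a pose let the fingers close. It gives the time, the measured TCP pose, the force and the opening at its end, in the units of the state.
- read_state(): the state, without advancing time (a new reading comes with each control period).
- get_image(name): name is "scene" or "top" or "wrist"; returns a dict with "img" (384x512x3 uint8, red, green, blue), "fx", "fy", "cx", "cy" (pixels), "R" (3x3) and "t" (3): a world point X has camera coordinates R X + t. Camera axes: x right, y down, z forward; pixel columns grow to the right and rows downward; lengths in mm; the calibration is good to about 2 mm. A picture is of the moment at which its call begins. There is no depth.
- close_job(): hands the job in, once; it reports no verdict.
The state is a dict: "time_s": time; "joint_positions": joint angles; "qvel": joint speeds; "tau": joint torques, N m; "tcp_pos": TCP position; "orientation": TCP orientation; "wrist_force": force on the tool from outside, world axes, zero at the start; "ft_torque": the same for the moment, N m; "gripper_width": finger opening in mm.
Only numpy, scipy, OpenCV 4.12 (cv2) and the standard library are available. Lean on these libraries where they do the work, as an engineer would, in place of code of your own. Each camera call takes 0.05 s, during which the arm holds its last target.

### The job

Finish the roof of the insect hotel. First fold the steel hasp down until it lies flat over its staple, so the roof cannot shift; then slide the flat flange of the aluminium rain flashing up under the lowest row of shingles, without lifting them, until it meets the strip of wood beneath them, square to the row and with neither end sticking out past the sides of the roof. Finish while holding: keep the flashing pressed firmly down, flat on the roof board, ready for it to be fixed, and leave everything else on the table where it is.

Things in the scene. Friction and masses are not known exactly. Their poses are not given: they have to be found in the camera images.
- home_line (a point): Fixed point on the roof board's top face: middle of the line where the flange's free edge ends up, at the foot of the hidden tilting fillet. Axes: x straight down the slope to the eaves (pitch 0.21 rad), y along the eaves, z square out of the board. Bare board from x=+34 to +92 mm (eaves edge), covered by the lowest shingles from 0 to +34 mm; board 230 mm wide, y -115 to +115.
- hotel: Insect hotel, about 250 mm square on plan, roof pitched 12 degrees with its eaves on the side away from the robot; fastened to the bench. Origin on the bench under its middle. At its high side (home_line x=-118 mm) a back board 210 mm wide and 19 mm thick stands 262 mm above the bench, some 45 mm above the ridge board.
- roof: Fixed parts on the roof board, origin and axes as home_line: tilting fillet (wooden strip, 8 mm high, x -12 to 0, full width, stops the flange), second row of shingles (top 22 mm above the board, x -60 to -8), ridge board (24 mm high, x -118 to -52) and the hasp's steel staple.
- lap_edge (a point): Middle of the lower (butt) edge of the lowest row of shingles, on its underside: at x=+34, y=0, z=+8 mm from home_line when the row rests, so the gap over the board is 8 mm. Three cedar shingles side by side, 75 mm wide and 7 mm thick, across the whole roof.
- course (a joint): Angle (rad) by which the lowest row of shingles is lifted: 0 resting, growing as its lower edge is raised. It hinges along y, 46 mm up the slope from its lower edge, and springs back when let go.
- hasp (a joint): Angle (rad) of the steel hasp: 0 = closed, flat on the ridge board with its slot over the staple; it grows as the strap is raised towards the back board (limit 1.5). A stiff hinge: it stays where it is left; 1 to 2 N on its tip moves it.
- hasp_hinge (a point): The hasp's hinge line on the front of the back board, fixed at x=-112, y=0, z=+28 mm from home_line, with home_line's axes; the hinge runs along y. Closed, the strap points along +x.
- hasp_tip (a point): Middle of the upper face of the hasp's solid end, the place to push, 52 mm from the hinge; x from hinge to end, z square to the strap. Strap 62 mm long, 28 wide, 3 thick; solid from 42 to 62 mm from the hinge, slot from 26 to 42 mm for the wire staple at 34 mm, which stands 13 mm above the closed strap. Closed, its upper face is 27 mm above the roof board.
- rib (a point): Centre of the flashing's upright rib, half-way up: 15 mm above the underside, 79 mm from the flange's free edge, 5 mm from the rib's outer face. Rib 10 mm thick, 180 mm long, 30 mm high from the underside, gripped from above across its 10 mm. x from flange to rib (down the slope when fitted), y along the rib, z up.
- edge_left (a point): The flange's free edge at the +y corner, on the underside (x=-79, y=+90, z=-15 mm from rib).
- edge_right (a point): The flange's free edge at the -y corner, on the underside (x=-79, y=-90, z=-15 mm from rib).
- heel_left (a point): The flashing's underside at the rib's outer +y corner (x=+5, y=+90, z=-15 mm from rib).
- heel_right (a point): The flashing's underside at the rib's outer -y corner (x=+5, y=-90, z=-15 mm from rib).
- flashing: The rain flashing: one stiff piece of folded aluminium, about 0.15 kg, a flat flange 84 x 180 x 3 mm with an upright rib along its lower long edge. Starts flat on the bench to the robot's right, flange towards the robot. Origin on the underside, 15 mm below rib, same axes.
- deck: The roof board, 12 mm plywood; origin and axes as home_line.
- glue_gun: Bystander: blue glue gun on its plywood stand with an orange cup, 170 x 75 mm, 160 mm high; origin under the stand's middle.
- pencil_pot: Bystander: cardboard pot of pencils, 80 mm across, 175 mm high; origin under its middle.
- tube_pot: Bystander: cardboard pot of paper tubes, 66 mm across, 135 mm high; origin under its middle.
- glue_bottle: Bystander: white glue bottle, 54 mm across, 150 mm high; origin under its middle.
- cork_a: Bystander: cork standing on end, 24 mm across, 45 mm high; origin under its middle.
- cork_b: Bystander: a second such cork.
- spare_shingle: Bystander: spare cedar shingle lying flat, 100 x 74 x 8 mm; origin under its middle.
- tape: Bystander: roll of masking tape lying flat, 90 mm across, 24 mm high; origin under its middle.
Mind the look-alikes: they are no part of the job. Several things look just like the flashing: the one meant starts farthest from the robot's base.

How it is judged (in metres and radians):
On the way, in this order (a step that is already met when the one before it is completed fails the run):
1. the hasp is folded down flat over its staple (value of joint hasp below 0.08 rad), for 0.2 s.
2. the whole flange edge is in under the lowest shingles, between the roof's sides (x of each of edge_left, edge_right in the frame of home_line below 0.024 m and z of edge_left in the frame of home_line between -0.004 and 0.006 m and z of edge_right in the frame of home_line between -0.004 and 0.006 m and y of rib in the frame of home_line between -0.025 and 0.025 m), for 0.1 s.
At the end, for the whole second after the job is handed in: Hasp below 0.08 rad; both flange corners within 9 mm of the fillet and 5 mm of the board; heel within 3 mm of the board, parallel within 0.05 rad, centred within 25 mm; shingles lifted under 0.04 rad; fingers on the flashing, pressing it on the board with over 4 N, at rest (x of edge_left in the frame of home_line between -0.004 and 0.009 m and z of each of edge_left, edge_right in the frame of home_line below 0.005 m and x of edge_right in the frame of home_line between -0.004 and 0.009 m and z of heel_left in the frame of home_line between -0.003 and 0.003 m and z of heel_right in the frame of home_line between -0.003 and 0.003 m and angle between the z axis of rib and the z axis of home_line, either way round below 0.05 rad and y of rib in the frame of home_line between -0.025 and 0.025 m and contact force between flashing and deck above 4 N and contact force between the fingers and flashing above 2 N and value of joint course below 0.04 rad and value of joint hasp below 0.08 rad and linear speed of flashing below 0.01 m/s); the arm keeps its last pose, push and grip.
It fails at once if the lowest shingles are lifted: their lower edge raised more than about 5 mm (value of joint course above 0.11 rad).
It fails at once if a bystander is moved more than 30 mm (distance of any of glue_gun, pencil_pot, tube_pot, glue_bottle, cork_a, cork_b, spare_shingle, tape from where it was at the start of the episode above 0.03 m).
It also fails if it takes over 59 s, if anything falls off the work surface, if the arm or the gripper's body presses on something with over 40 N, if the wrist force passes 120 N, or if a joint passes its speed limit or range.

## Working session

There is one attempt and no reset: what is moved stays moved. The work goes in short steps, Python scripts to look and compute and a tool call to move; the robot and the scene stay as the last step left them, time stands still between calls to the robot, and variables do not carry over. Pictures are saved under pics/ and viewed, and the job is handed in when it is done.

Besides the shell and the picture viewer there is one more tool, called after "Emit:" as a command line: name --argument value ..., lists and objects as JSON in quotes. move_arm: Moves the arm, as the interface text tells. Its arguments: {"type":"object","properties":{"steps":{"type":"array"},"jaw":{"type":"number"},"newtons":{"type":"number"}},"required":["steps"]}

```bash
ls; mkdir -p pics; python3 - <<'E'
from workcell import *
import cv2,numpy as np,json
s=read_state()
for k,v in s.items(): print(k,np.round(v,3).tolist())
for n in ["scene","top","wrist"]:
    d=get_image(n)
    cv2.imwrite(f"pics/{n}0.png",cv2.resize(d["img"][:,:,::-1],(800,600),interpolation=cv2.INTER_CUBIC))
    np.savez(f"{n}0.npz",**d)
    print(n,d["fx"],d["fy"],d["cx"],d["cy"],np.round(d["R"],4).tolist(),np.round(d["t"],1))
E
```

```text
pics
time_s 0.0
joint_positions [1.078, 0.6, -0.003, 1.6, 0.002, 0.943, -0.08]
qvel [-0.0, -0.001, -0.0, -0.002, 0.001, -0.0, -0.001]
tau [-0.001, -77.645, 1.565, -25.801, 0.012, 0.009, -0.0]
tcp_pos [292.611, -662.791, 230.401]
orientation [[0.915, 0.404, -0.001], [0.404, -0.915, 0.001], [-0.0, -0.002, -1.0]]
wrist_force [-0.628, -0.154, 0.791]
ft_torque [-0.016, 0.03, 0.04]
gripper_width 85.235
scene 440.36629302702215 440.36629302702215 255.7424710554095 192.94722089216668 [[-0.07, 0.9975, -0.0035], [0.822, 0.0556, -0.5668], [-0.5652, -0.0426, -0.8238]] [   7.5 -382.6 1701.1]
top 354.3768853229608 354.3768853229608 256.6943736377053 190.66147632115192 [[0.0051, -0.9993, 0.0358], [-0.9969, -0.0079, -0.0787], [0.0789, -0.0353, -0.9963]] [  -6.2  553.9 1158.3]
wrist 282.44035832516806 282.44035832516806 252.96962926117308 196.6329345456152 [[0.4036, -0.915, -0.0004], [-0.8705, -0.3841, 0.3078], [-0.2818, -0.1239, -0.9515]] [-725.   -40.   379.5]
```

View pics/scene0.png

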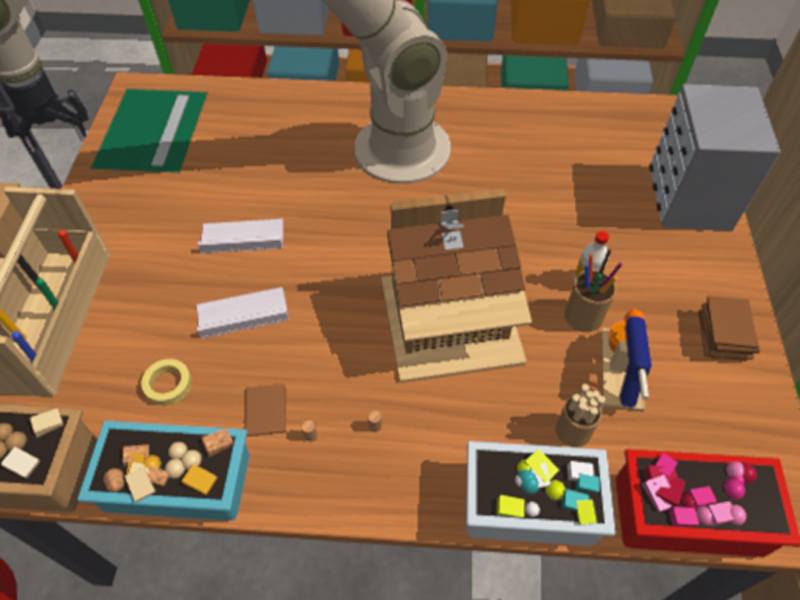

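View pics/top0.png

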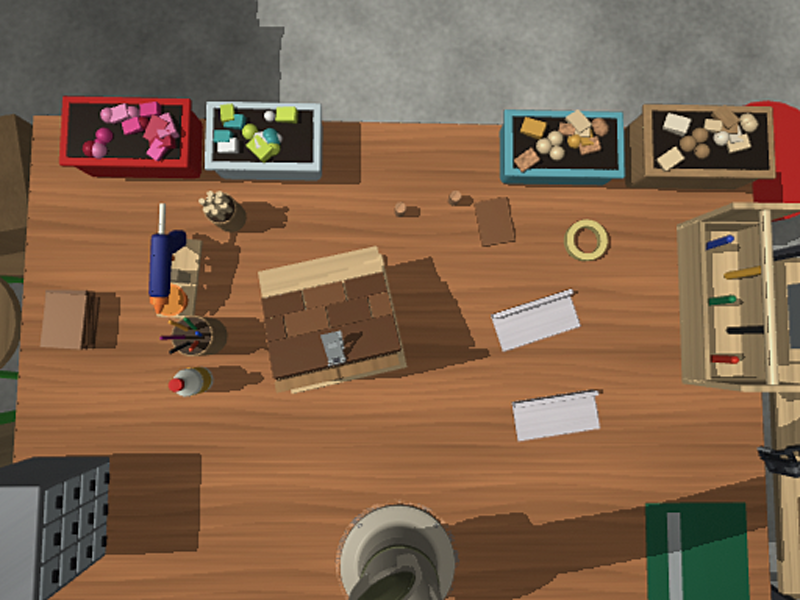

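View pics/wrist0.png

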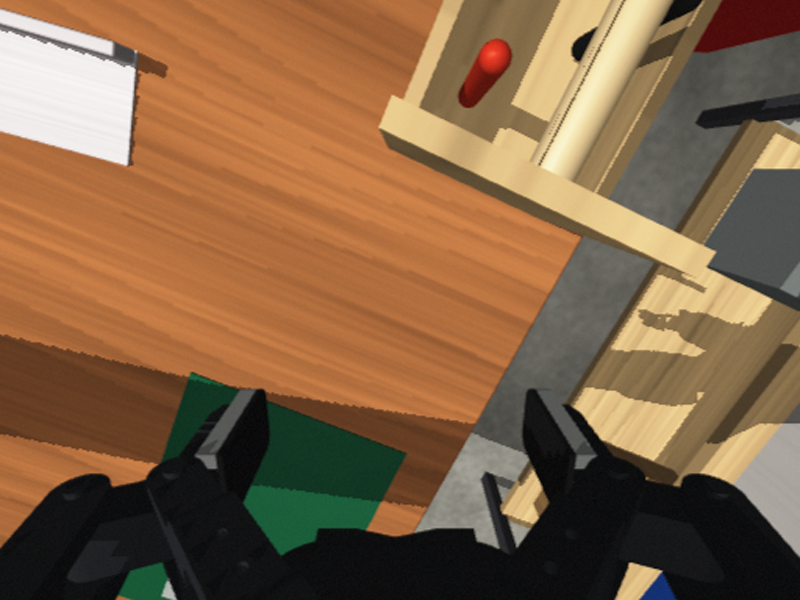

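```bash
python3 - <<'E'
import cv2,numpy as np
def crop(n,x0,y0,x1,y1,k,out):
    im=np.load(f"{n}0.npz")["img"][:,:,::-1][y0:y1,x0:x1]
    im=cv2.resize(im,None,fx=k,fy=k,interpolation=cv2.INTER_CUBIC)
    # ticks each 10px
    for x in range((x0+9)//10*10,x1,10):
        cv2.line(im,((x-x0)*k,0),((x-x0)*k,6),(0,255,255),1); cv2.putText(im,str(x),((x-x0)*k,18),0,.35,(0,255,255),1)
    for y in range((y0+9)//10*10,y1,10):
        cv2.line(im,(0,(y-y0)*k),(6,(y-y0)*k),(0,255,255),1); cv2.putText(im,str(y),(8,(y-y0)*k+4),0,.35,(0,255,255),1)
    cv2.imwrite(out,im)
crop("top",160,150,270,255,7,"pics/th.png")
crop("top",305,180,395,290,5,"pics/tf.png")
crop("scene",240,115,345,245,5,"pics/sh.png")
crop("scene",120,135,190,220,7,"pics/sf.png")
E
```

```text
(no output)
```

View pics/th.png

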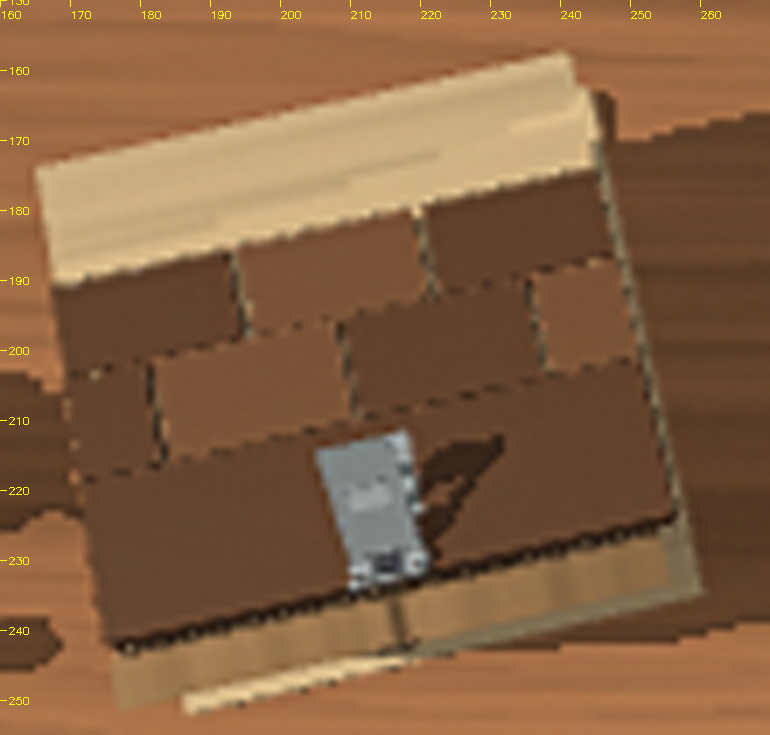

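View pics/tf.png

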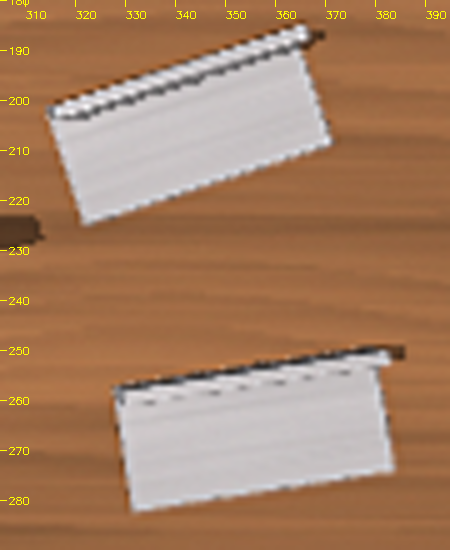

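View pics/sh.png

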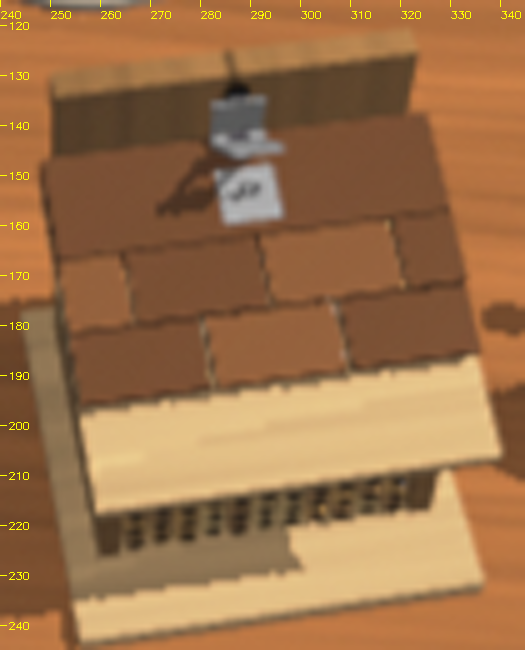

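View pics/sf.png

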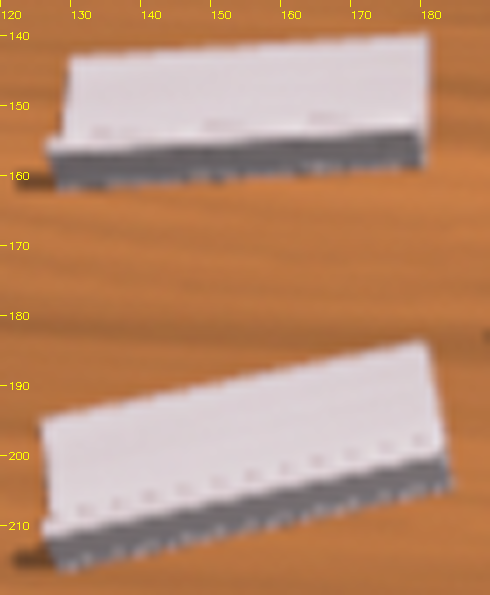

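```bash
cat > h.py <<'E'
import numpy as np,cv2
from scipy.optimize import least_squares
from scipy.spatial.transform import Rotation as Rn
def proj(d,X):
    c=np.asarray(X,float)@d["R"].T+d["t"]
    return np.c_[d["fx"]*c[:,0]/c[:,2]+d["cx"],d["fy"]*c[:,1]/c[:,2]+d["cy"]]
def ray(d,uv):
    v=np.array([(uv[0]-d["cx"])/d["fx"],(uv[1]-d["cy"])/d["fy"],1.])
    R=np.array(d["R"]); return -R.T@d["t"],R.T@v
def at_z(d,uv,z):
    o,v=ray(d,uv); return o+v*(z-o[2])/v[2]
def crop(d,x0,y0,x1,y1,k,out,pts=None):
    im=np.ascontiguousarray(d["img"][:,:,::-1][y0:y1,x0:x1])
    im=cv2.resize(im,None,fx=k,fy=k,interpolation=cv2.INTER_CUBIC)
    for x in range((x0+9)//10*10,x1,10):
        cv2.line(im,((x-x0)*k,0),((x-x0)*k,6),(0,255,255),1); cv2.putText(im,str(x),((x-x0)*k,18),0,.35,(0,255,255),1)
    for y in range((y0+9)//10*10,y1,10):
        cv2.line(im,(0,(y-y0)*k),(6,(y-y0)*k),(0,255,255),1); cv2.putText(im,str(y),(8,(y-y0)*k+4),0,.35,(0,255,255),1)
    if pts is not None:
        for p in pts: cv2.circle(im,(int((p[0]-x0+.5)*k),int((p[1]-y0+.5)*k)),3,(0,255,0),1)
    cv2.imwrite(out,im)
def Rhome(yaw): return Rn.from_euler('z',yaw).as_matrix()@Rn.from_euler('y',0.21).as_matrix()
E
python3 - <<'E'
from h import *
T=np.load("top0.npz");S=np.load("scene0.npz")
T=dict(T);S=dict(S)
# roof
t=[((92,115,0),(165.1,174)),((92,-115,0),(241.1,157.4)),((34,112.5,15),(167.7,190.7)),((34,-112.5,15),(245,174.3))]
s=[((92,-115,0),(259,217.6)),((92,115,0),(340,206.4)),((34,-112.5,15),(256.4,196.6)),((34,112.5,15),(335.6,186.4))]
def f(p,full=False):
    R=Rhome(p[3]);o=np.array(p[:3])
    r=[]
    for d,l in((T,t),(S,s)):
        r.append(proj(d,np.array([a[0] for a in l],float)@R.T+o)-(np.array([a[1] for a in l])-0.5))
    return np.concatenate(r) if full else np.concatenate(r).ravel()
q=least_squares(f,[550,0,170,.2],loss='soft_l1')
print(q.x);print(f(q.x,True).round(1))
# flashing
t2=[((-79,90,-12),(322,225)),((-79,-90,-12),(371,208.6)),((5,90,15),(315,201.4)),((5,-90,15),(366,185.2))]
s2=[((-79,-90,-12),(125.7,195.3)),((-79,90,-12),(181.1,183.9)),((5,-90,-15),(129.7,216.4)),((5,90,-15),(184.3,204.3)),((5,-90,15),(126,210.7)),((5,90,15),(183.6,200))]
def g(p,full=False):
    R=Rn.from_euler('z',p[3]).as_matrix();o=np.array([p[0],p[1],p[2]])
    r=[]
    for d,l in((T,t2),(S,s2)):
        r.append(proj(d,np.array([a[0] for a in l],float)@R.T+o)-(np.array([a[1] for a in l])-.5))
    return np.concatenate(r) if full else np.concatenate(r).ravel()
q2=least_squares(g,[500,-300,15,.2],loss='soft_l1')
print(q2.x);print(g(q2.x,True).round(1))
# hasp: tip
R=Rhome(q.x[3]);o=q.x[:3]
for a in np.arange(0,1.5,.1):
    P=np.array([-112,0,28])+np.array([62*np.cos(a),0,62*np.sin(a)])
    print(round(a,1),(proj(T,[R@P+o])+.5).round(1),(proj(S,[R@P+o])+.5).round(1))
E
```

```text
[5.31160773e+02 1.39382363e+02 1.65351336e+02 2.26398953e-01]
[[ 1.1 -0. ]
 [ 1.   0.2]
 [ 1.1 -0. ]
 [ 0.2 -0.3]
 [ 0.6  0.2]
 [ 0.6  0.3]
 [ 1.  -0.3]
 [ 0.6 -0.5]]
[ 5.44800875e+02 -2.86261169e+02  1.19914411e+01  3.17280358e-01]
[[ 0.5  0.2]
 [ 1.   0.3]
 [ 1.2 -0.2]
 [ 0.7 -0.3]
 [ 0.9 -0.4]
 [ 0.3 -0.1]
 [-0.6  0.2]
 [ 1.2  0.6]
 [ 0.7  0.9]
 [ 0.6 -0.3]]
0.0 [[212.  208.8]] [[292.1 162.4]]
0.1 [[211.8 208.4]] [[292.3 161.3]]
0.2 [[211.5 208.2]] [[292.5 160. ]]
0.3 [[211.3 208.2]] [[292.6 158.5]]
0.4 [[211.2 208.4]] [[292.7 156.9]]
0.5 [[211.1 208.9]] [[292.7 155.1]]
0.6 [[211.1 209.6]] [[292.7 153.2]]
0.7 [[211.1 210.5]] [[292.6 151.2]]
0.8 [[211.1 211.6]] [[292.5 149.1]]
0.9 [[211.3 213. ]] [[292.4 146.9]]
1.0 [[211.4 214.5]] [[292.2 144.7]]
1.1 [[211.7 216.2]] [[291.9 142.4]]
1.2 [[211.9 218. ]] [[291.6 140.2]]
1.3 [[212.3 220.1]] [[291.3 138. ]]
1.4 [[212.6 222.2]] [[291.  135.8]]
```

```bash
cat >> h.py <<'E'
from workcell import read_state,get_image,close_job
import os,json
HO=np.array([531.2,139.4,165.4]);HY=0.2264
def H2W(p): return Rhome(HY)@np.array(p,float)+HO
def W2H(p): return Rhome(HY).T@(np.array(p,float)-HO)
def to(world,xang):
    s=read_state();R=np.array(s["orientation"]);p=np.array(s["tcp_pos"])
    d=R.T@(np.array(world)-p)
    cur=np.degrees(np.arctan2(R[1,0],R[0,0])); dt=-(xang-cur)
    dt=(dt+180)%360-180
    print("shift m",(d/1000).round(4).tolist(),"turn",round(dt/10,3),"from",p.round(1),"xang",round(cur,2),"t",s["time_s"])
E
python3 - <<'E'
from h import *
T=dict(np.load("top0.npz"));S=dict(np.load("scene0.npz"));W=dict(np.load("wrist0.npz"))
print("cam wrist pos",-W["R"].T@W["t"])
for n,p in dict(hinge=(-112,0,28),tipc=(-60,0,27),lap=(34,0,8),eave=(92,0,0)).items(): print(n,H2W(p).round(1))
for z in (262,):
  a=at_z(S,(249.9,133.9),z);b=at_z(S,(322.5,125.9),z);print(a,b,np.linalg.norm(a-b),W2H((a+b)/2))
a=at_z(T,(176.5-.5,245-.5),262);print(a,W2H(a))
for a in(.8,.9,1.,1.1):
  print(a,H2W(np.array([-112,0,28])+np.array([52*np.cos(a),0,52*np.sin(a)])).round(1),H2W(np.array([-112,0,28])+np.array([62*np.cos(a),0,62*np.sin(a)])).round(1))
to((560,-260,330),20)
E
```

```text
cam wrist pos [ 364.68627041 -631.63353837  373.11660119]
hinge [430.1 116.1 216.1]
tipc [479.5 127.5 204.3]
lap [565.2 147.2 166.1]
eave [618.9 159.6 146.2]
[444.25940476   8.20281745 262.        ] [400.22655805 211.48762351 262.        ] 207.99904799605218 [-130.46958782   -4.34289018   70.96127714]
[392.96640213 214.91522268 262.        ] [-135.3052771   104.61754871   69.93058651]
0.8 [472.3 125.8 245.1] [480.3 127.7 250.6]
0.9 [469.2 125.1 249.2] [476.7 126.9 255.6]
1.0 [465.8 124.3 253.1] [472.7 125.9 260.2]
1.1 [462.  123.5 256.5] [468.2 124.9 264.3]
shift m [0.4073, -0.2607, -0.0991] turn 0.383 from [ 292.7 -662.9  230.6] xang 23.83 t 0.15
```

Emit:
move_arm --steps '[[[0.04,-0.026,-0.02],0.1],[[0.09,-0.058,-0.045],0.2],[[0.14,-0.09,-0.07],0.3],[[0.19,-0.122,-0.09],0.4],[[0.24,-0.154,-0.099],0.4],[[0.29,-0.186,-0.099],0.4],[[0.34,-0.218,-0.099],0.4],[[0.38,-0.244,-0.099],0.4],[[0.407,-0.26,-0.099],0.4]]' --jaw 0

```text
time_s: 1.27
tcp_pos: [561.3, -258.2, 330.1]
orientation: [[0.94, 0.342, -0.0], [0.342, -0.94, 0.001], [0.0, -0.001, -1.0]]
wrist_force: [0.3, 0.1, -0.2]
gripper_width: 0.2
```

```bash
python3 - <<'E'
from h import *
to((480,127.5,330),12.97)
E
```

```text
shift m [0.0554, -0.3902, 0.0004] turn 0.701 from [ 561.3 -258.2  330.1] xang 19.98 t 1.275
```

Emit:
move_arm --steps '[[[0.008,-0.05,0],0.1],[[0.015,-0.105,0],0.2],[[0.023,-0.16,0],0.3],[[0.03,-0.215,0],0.4],[[0.038,-0.27,0],0.5],[[0.046,-0.32,0],0.6],[[0.052,-0.365,0],0.7],[[0.055,-0.39,0],0.7],[[0.055,-0.39,0],0.7]]'

```text
time_s: 2.4
tcp_pos: [479.0, 126.4, 330.2]
orientation: [[0.974, 0.226, -0.0], [0.226, -0.974, 0.0], [-0.0, -0.0, -1.0]]
wrist_force: [0.7, -0.8, 0.4]
gripper_width: 0.1
```

```bash
python3 - <<'E'
from h import *
d=get_image("wrist");np.savez("w1.npz",**d)
cv2.imwrite("pics/w1.png",cv2.resize(d["img"][:,:,::-1],(800,600),interpolation=cv2.INTER_CUBIC))
print(read_state()["tcp_pos"])
for p in [(-60,14,27),(-60,-14,27),(34,112.5,15),(34,-112.5,15),(92,115,0),(92,-115,0),(-52,0,24)]: print(p,(proj(d,[H2W(p)])[0]*1.5625).round(0))
E
```

```text
[479.41408969 124.81482895 330.16778646]
(-60, 14, 27) [371. 294.]
(-60, -14, 27) [415. 294.]
(34, 112.5, 15) [217. 145.]
(34, -112.5, 15) [569. 146.]
(92, 115, 0) [218.  60.]
(92, -115, 0) [568.  61.]
(-52, 0, 24) [393. 281.]
```

View pics/w1.png

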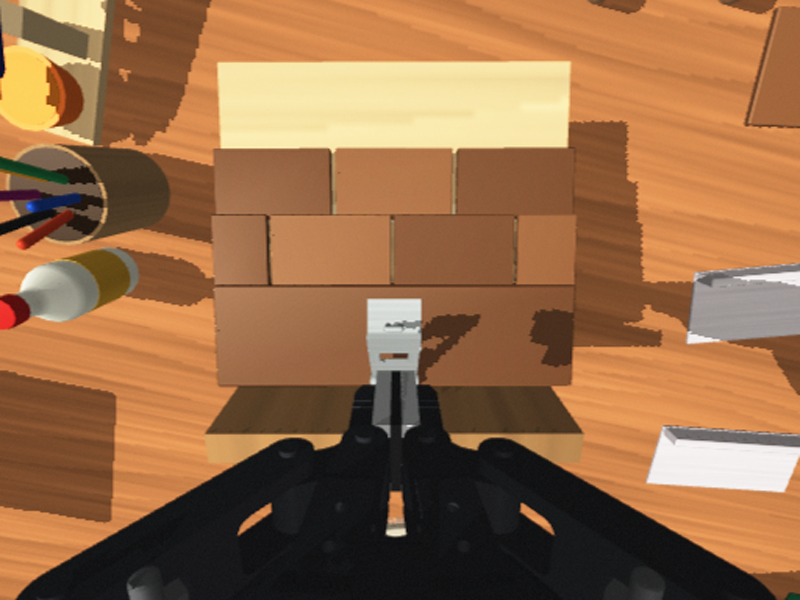

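```bash
python3 - <<'E'
from h import *
d=dict(np.load("w1.npz"))
for a in np.arange(.5,1.4,.1):
  b=np.array([-112,0,28]);c=np.array([np.cos(a),0,np.sin(a)])
  q=proj(d,[H2W(b+62*c+[0,14,0]),H2W(b+62*c-[0,14,0]),H2W(b+42*c)])*1.5625
  print(round(a,1),q.round(0).tolist(),"tip52",H2W(b+52*c).round(0),"in home",(b+52*c).round(0))
to(H2W((-112,0,28))+Rhome(HY)@[0,0,0],12.97)
E
```

```text
0.5 [[368.0, 293.0], [417.0, 293.0], [393.0, 322.0]] tip52 [479. 127. 231.] in home [-66.   0.  53.]
0.6 [[367.0, 300.0], [418.0, 300.0], [393.0, 327.0]] tip52 [477. 127. 236.] in home [-69.   0.  57.]
0.7 [[367.0, 308.0], [418.0, 308.0], [393.0, 332.0]] tip52 [475. 126. 241.] in home [-72.   0.  61.]
0.8 [[366.0, 316.0], [419.0, 316.0], [393.0, 338.0]] tip52 [472. 126. 245.] in home [-76.   0.  65.]
0.9 [[366.0, 326.0], [419.0, 326.0], [393.0, 344.0]] tip52 [469. 125. 249.] in home [-80.   0.  69.]
1.0 [[365.0, 337.0], [419.0, 337.0], [393.0, 351.0]] tip52 [466. 124. 253.] in home [-84.   0.  72.]
1.1 [[365.0, 348.0], [420.0, 348.0], [393.0, 358.0]] tip52 [462. 123. 257.] in home [-88.   0.  74.]
1.2 [[365.0, 360.0], [420.0, 360.0], [393.0, 366.0]] tip52 [458. 123. 260.] in home [-93.   0.  76.]
1.3 [[365.0, 372.0], [420.0, 372.0], [393.0, 373.0]] tip52 [454. 122. 262.] in home [-98.   0.  78.]
shift m [-0.0499, -0.0026, 0.114] turn -0.005 from [479.4 124.8 330.2] xang 12.92 t 2.45
```

```bash
python3 - <<'E'
from h import *
d=dict(np.load("w1.npz"));S=dict(np.load("scene0.npz"));T=dict(np.load("top0.npz"))
crop(d,215,170,295,255,9,"pics/w1c.png")
crop(S,270,120,310,170,12,"pics/s1c.png")
for n,p in dict(hinge=(-112,0,28),staple=(-78,0,24),stapletop=(-78,0,40)).items():
  print(n,[ (proj(c,[H2W(p)])[0]+.5).round(1).tolist() for c in (d,S,T)])
E
```

```text
hinge [[251.9, 240.2], [288.2, 143.4], [216.3, 230.2]]
staple [[251.9, 206.1], [290.2, 154.3], [214.1, 218.7]]
stapletop [[251.9, 208.4], [290.7, 151.7], [213.4, 217.5]]
```

View pics/w1c.png

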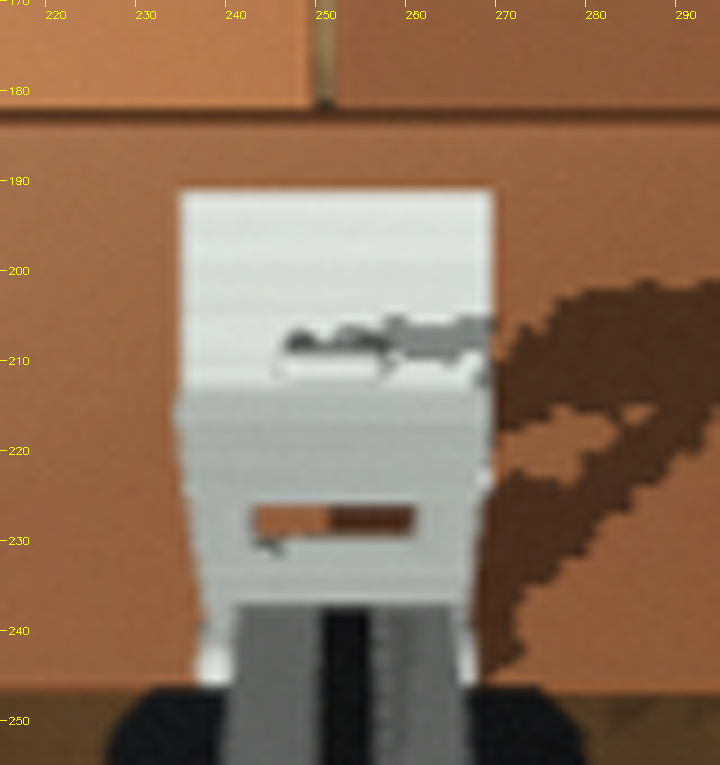

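View pics/s1c.png

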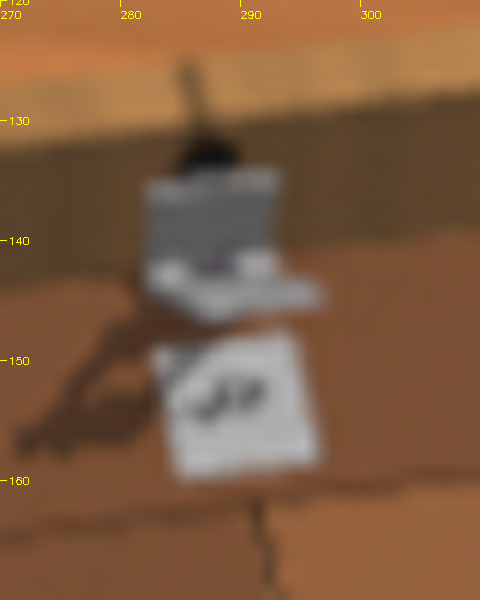

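Emit:
move_arm --steps '[[[-0.014,-0.0026,0.028],0],[[-0.014,-0.0026,0.05],0],[[-0.014,-0.0026,0.06],0],[[-0.014,-0.0026,0.068],0],[[-0.012,-0.0026,0.073],0],[[-0.01,-0.0026,0.078],0],[[-0.008,-0.0026,0.083],0],[[-0.006,-0.0026,0.089],0],[[-0.004,-0.0026,0.095],0],[[-0.002,-0.0026,0.101],0],[[0.0,-0.0026,0.107],0],[[0.002,-0.0026,0.112],0],[[0.004,-0.0026,0.117],0],[[0.004,-0.0026,0.117],0]]'

```text
time_s: 4.2
tcp_pos: [483.0, 128.0, 212.9]
orientation: [[0.975, 0.222, -0.0], [0.222, -0.975, -0.0], [-0.0, -0.0, -1.0]]
wrist_force: [0.5, 0.8, -0.9]
gripper_width: -0.0
```

```bash
python3 - <<'E'
from h import *
d=get_image("wrist");np.savez("w2.npz",**d)
cv2.imwrite("pics/w2.png",cv2.resize(d["img"][:,:,::-1],(800,600),interpolation=cv2.INTER_CUBIC))
to(H2W((-68,0,27)),12.97);print(read_state()["wrist_force"])
E
```

```text
shift m [-0.0113, -0.0002, 0.0071] turn -0.014 from [482.9 128.  213.1] xang 12.83 t 4.25
[-0.36385367  0.3387638   0.14739024]
```

View pics/w2.png

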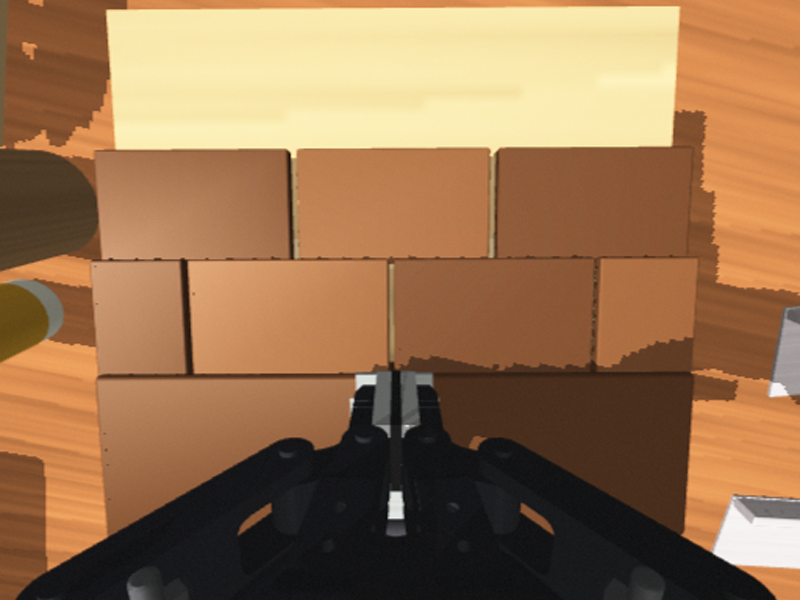

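Emit:
move_arm --steps '[[[0.0,0,0.002],0],[[0.0,0,0.004],0],[[0.0,0,0.006],0],[[0,0,0.006],0]]'

```text
time_s: 4.75
tcp_pos: [482.9, 128.0, 208.1]
orientation: [[0.975, 0.222, 0.0], [0.222, -0.975, -0.0], [0.0, 0.0, -1.0]]
wrist_force: [-3.5, -1.3, 12.7]
gripper_width: 0.3
```

Emit:
move_arm --steps '[[[0.0,0,0.0015],0],[[0,0,0.0015],0],[[0,0,-0.03],0],[[-0.02,0,-0.07],0],[[-0.03,0,-0.1],0],[[-0.03,0,-0.12],0]]'

```text
time_s: 5.5
tcp_pos: [453.2, 121.2, 328.8]
orientation: [[0.975, 0.222, 0.001], [0.222, -0.975, 0.0], [0.001, 0.0, -1.0]]
wrist_force: [0.8, -0.4, -0.2]
gripper_width: -0.1
```

```bash
python3 - <<'E'
from h import *
d=get_image("wrist");np.savez("w3.npz",**d)
crop(d,195,130,315,230,6,"pics/w3.png")
S=get_image("scene");crop(S,270,120,310,170,12,"pics/s3c.png");np.savez("s3.npz",**S)
print(read_state()["tcp_pos"])
for a in (0,.1,.2):
  b=np.array([-112,0,28]);c=np.array([np.cos(a),0,np.sin(a)])
  print(a,(proj(d,[H2W(b+62*c+[0,14,0]),H2W(b+62*c-[0,14,0])])+.5).round(1).tolist())
print((proj(d,[H2W((34,112.5,15)),H2W((34,-112.5,15)),H2W((92,115,0)),H2W((92,-115,0))])+.5).round(1).tolist())
E
```

```text
[454.4503028  121.61499112 329.23361603]
0 [[237.7, 152.1], [267.1, 152.0]]
0.1 [[237.3, 152.0], [267.5, 151.9]]
0.2 [[236.9, 152.7], [267.8, 152.6]]
[[135.5, 65.2], [368.7, 64.5], [136.6, 10.1], [367.3, 9.4]]
```

View pics/w3.png

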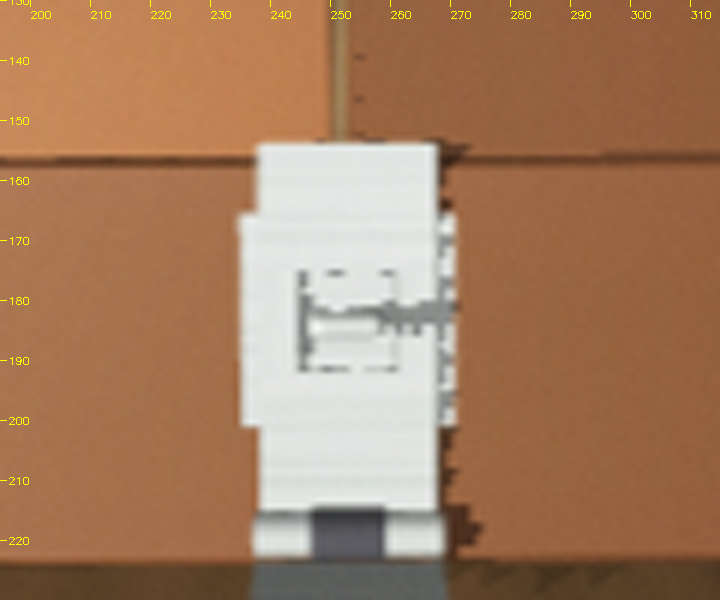

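View pics/s3c.png

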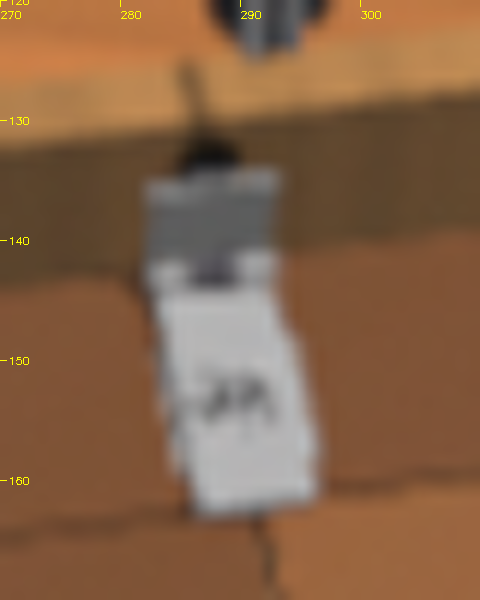

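```bash
python3 - <<'E'
from h import *
w1=dict(np.load("w1.npz"));w2=dict(np.load("w2.npz"));w3=dict(np.load("w3.npz"))
crop(w1,130,30,260,110,6,"pics/a1.png");crop(w1,240,30,370,110,6,"pics/a2.png")
crop(w2,55,0,180,100,6,"pics/b1.png");crop(w2,320,0,450,100,6,"pics/b2.png")
E
cd pics; python3 - <<'E'
import cv2,numpy as np
a=[cv2.imread(f) for f in("b1.png","b2.png")]
cv2.imwrite("b.png",cv2.resize(np.hstack([cv2.copyMakeBorder(x,0,600-x.shape[0],0,0,0) for x in a]),None,fx=.52,fy=.52) if 0 else a[0])
E
```

```text
(no output)
```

View pics/b1.png

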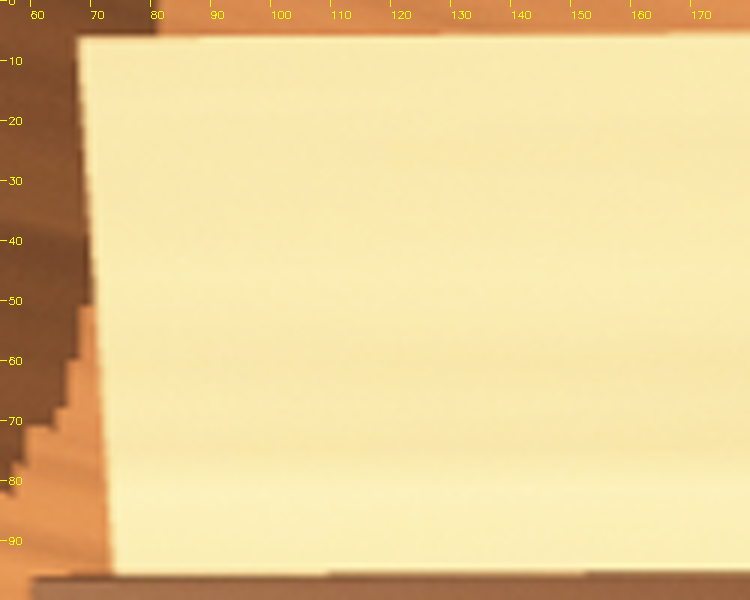

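View pics/b2.png

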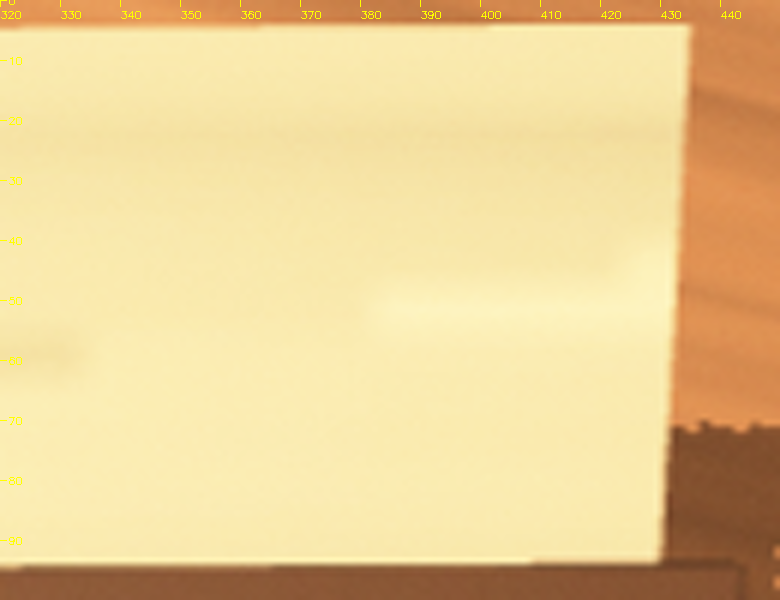

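View pics/a1.png

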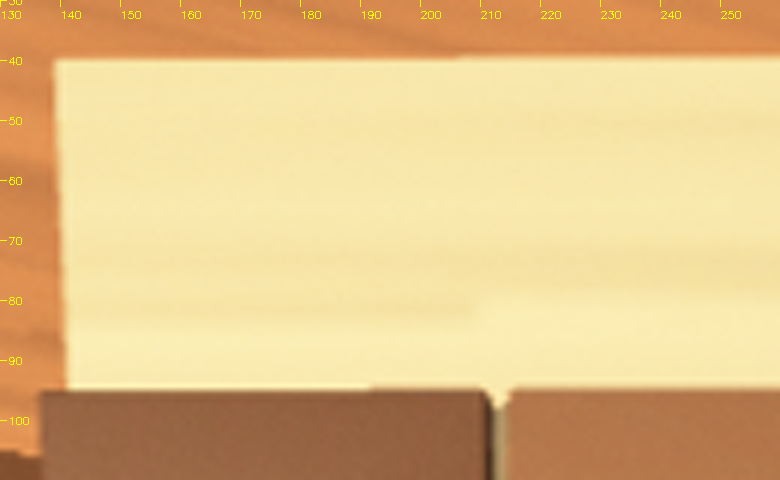

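View pics/a2.png

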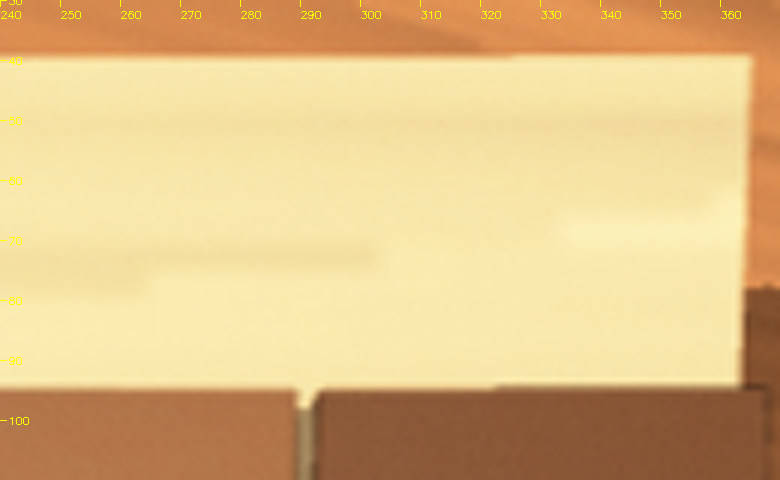

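```bash
python3 - <<'E'
from h import *
w1=dict(np.load("w1.npz"));w2=dict(np.load("w2.npz"))
e=[(92,115,0),(92,-115,0)];l=[(34,115,15),(34,-115,15)]
M=[(w1,e,[(138.7,39.5),(364.8,38.7)],1),(w1,l,[(0,94.5),(0,94.0)],0),(w2,e,[(67.5,5.8),(434.8,3.7)],1),(w2,l,[(0,95.7),(0,93.2)],0)]
def f(p):
    R=Rhome(p[3]);r=[]
    for d,X,m,u in M:
        q=proj(d,np.array(X,float)@R.T+p[:3])-m
        r.append(q.ravel() if u else q[:,1])
    return np.concatenate(r)
q=least_squares(f,[531,139,165,.226]);print(q.x.round(3));print(f(q.x).round(1))
J=q.jac;print(np.sqrt(np.diag(np.linalg.inv(J.T@J))).round(2))
E
```

```text
[5.30137e+02 1.38756e+02 1.69454e+02 2.29000e-01]
[-0.1 -0.1 -0.1  0.2 -0.  -0.1  0.   0.3  0.1  0.  -0.2 -0.1]
[0.27 0.4  0.67 0.  ]
```

```bash
sed -i 's/^HO=.*/HO=np.array([530.1,138.8,168.8]);HY=0.229/' h.py; python3 - <<'E'
from h import *
to((500,-100,330),14)
to((460,-310,330),18)
E
```

```text
shift m [-0.0047, 0.2262, -0.0008] turn -0.118 from [454.5 121.6 329.2] xang 12.82 t 5.6
shift m [-0.0903, 0.4221, -0.0012] turn -0.518 from [454.5 121.6 329.2] xang 12.82 t 5.6
```

Emit:
move_arm --steps '[[[0.0,0.05,-0.001],0],[[-0.001,0.11,-0.001],0],[[-0.003,0.17,-0.001],-0.1],[[-0.005,0.226,-0.001],-0.1],[[-0.025,0.275,-0.001],-0.2],[[-0.05,0.325,-0.001],-0.3],[[-0.072,0.375,-0.001],-0.4],[[-0.085,0.41,-0.001],-0.5],[[-0.09,0.422,-0.001],-0.5],[[-0.09,0.422,-0.001],-0.5]]' --jaw 0.05

```text
time_s: 6.85
tcp_pos: [459.4, -310.0, 327.3]
orientation: [[0.952, 0.305, -0.001], [0.305, -0.952, 0.001], [-0.001, -0.001, -1.0]]
wrist_force: [0.4, 1.0, -0.0]
gripper_width: 50.1
```

```bash
python3 - <<'E'
from h import *
d=get_image("wrist");np.savez("w4.npz",**d)
cv2.imwrite("pics/w4.png",cv2.resize(d["img"][:,:,::-1],(800,600),interpolation=cv2.INTER_CUBIC))
print(read_state()["tcp_pos"],read_state()["joint_positions"])
E
```

```text
[ 459.78786678 -308.99850687  327.56799161] [ 0.47885131  0.29136741  0.01403395  1.8778495  -0.00549026  0.97362368
 -0.76382893]
```

View pics/w4.png

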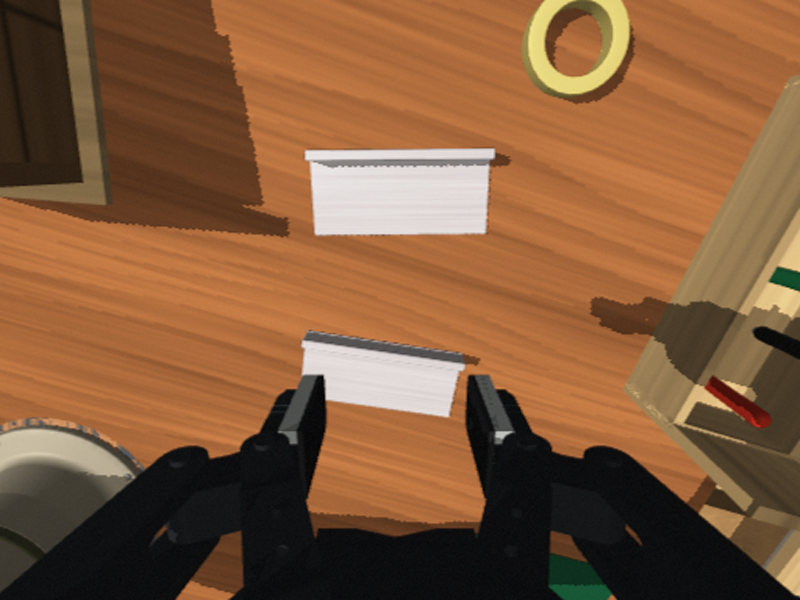

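```bash
python3 - <<'E'
from h import *
d=dict(np.load("w4.npz"))
crop(d,190,90,325,155,5,"pics/w4c.png")
E
```

```text
(no output)
```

View pics/w4c.png

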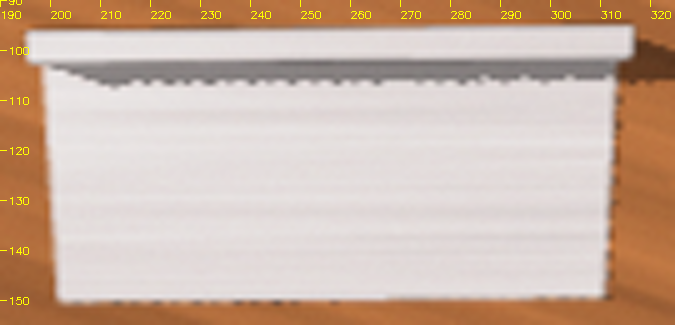

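```bash
python3 - <<'E'
from h import *
d=dict(np.load("w4.npz"))
X=np.array([(5,90,15),(5,-90,15),(-5,90,15),(-5,-90,15),(-79,90,-12),(-79,-90,-12)],float)
m=np.array([(194.9,95.7),(316.3,94.9),(195.2,102.1),(316.3,101.5),(201.5,149.9),(310.5,149.3)])
def f(p): return (proj(d,X@Rn.from_euler('z',p[2]).as_matrix().T+[p[0],p[1],15])-m).ravel()
q=least_squares(f,[545,-286,.31]);print(q.x,f(q.x).round(1))
x,y,a=q.x
deg=np.degrees(a)
to((x,y,120),deg+90)
to((x,y,6),deg+90)
E
```

```text
[ 5.44333805e+02 -2.87717684e+02  3.15895185e-01] [-0.5 -0.3  0.8 -0.3 -0.3  0.5  0.4  0.3 -0.3  0.1 -0.1 -0. ]
shift m [0.0871, 0.0059, 0.2075] turn -9.025 from [ 459.8 -309.   327.6] xang 17.85 t 6.9
shift m [0.0872, 0.0061, 0.3215] turn -9.025 from [ 459.8 -309.   327.6] xang 17.85 t 6.9
```

Emit:
move_arm --steps '[[[0.02,0.001,0.03],-1.0],[[0.04,0.003,0.06],-2.0],[[0.06,0.004,0.09],-3.0],[[0.08,0.005,0.12],-4.0],[[0.087,0.006,0.15],-5.0],[[0.087,0.006,0.17],-6.0],[[0.087,0.006,0.19],-7.0],[[0.087,0.006,0.205],-8.0],[[0.087,0.006,0.2075],-9.0],[[0.087,0.006,0.2075],-9.02],[[0.087,0.006,0.2075],-9.02]]'

```text
time_s: 8.28
tcp_pos: [544.7, -288.2, 121.1]
orientation: [[-0.307, 0.952, 0.0], [0.952, 0.307, 0.0], [0.0, 0.001, -1.0]]
wrist_force: [-0.0, -1.1, 0.3]
gripper_width: 49.6
```

```bash
python3 - <<'E'
from h import *
d=get_image("wrist");np.savez("w5.npz",**d)
cv2.imwrite("pics/w5.png",cv2.resize(d["img"][:,:,::-1],(800,600),interpolation=cv2.INTER_CUBIC))
to((544.3,-287.7,5),108.1)
print(read_state()["joint_positions"])
E
```

```text
shift m [0.0009, -0.0002, 0.1162] turn -0.02 from [ 544.7 -288.5  121.2] xang 107.9 t 8.325
[ 0.63839492  0.62856457 -0.36492226  1.93133832  0.35681628  0.64411412
  0.3614909 ]
```

View pics/w5.png

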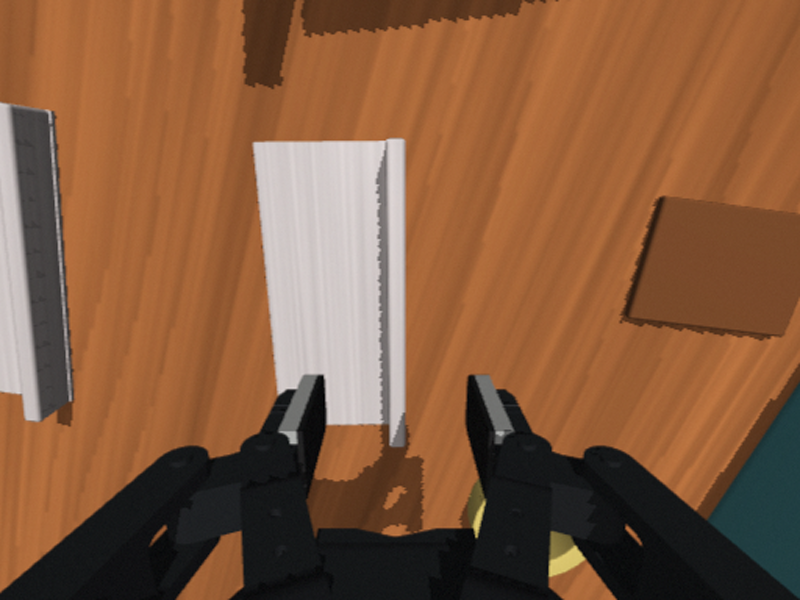

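Emit:
move_arm --steps '[[[0.001,0,0.03],0],[[0.001,0,0.06],0],[[0.001,0,0.085],0],[[0.001,0,0.105],0],[[0.001,0,0.115],0],[[0.001,0,0.1165],0],[[0.001,0,0.1165],0]]'

```text
time_s: 9.2
tcp_pos: [544.3, -288.4, 4.8]
orientation: [[-0.309, 0.951, 0.001], [0.951, 0.309, -0.0], [-0.001, 0.001, -1.0]]
wrist_force: [0.1, -1.3, 0.8]
gripper_width: 49.8
```

Emit:
move_arm --steps '[[[0,0,0],0],[[0,0,0],0],[[0,0,0],0],[[0,0,0],0]]' --jaw 0.0 --newtons 50

```text
time_s: 9.7
tcp_pos: [544.3, -288.5, 4.9]
orientation: [[-0.309, 0.951, 0.001], [0.951, 0.309, -0.001], [-0.001, 0.001, -1.0]]
wrist_force: [-0.6, 0.3, 6.8]
gripper_width: 8.9
```

```bash
python3 - <<'E'
from h import *
u=np.array([np.cos(HY),np.sin(HY),0])
for x,c in((60,40),(55,3)):
  P=H2W((x,0,0))+79*u; P[2]+=5+c; print(P.round(1)); to(P,np.degrees(HY)+90)
to((600,-60,250),105)
E
```

```text
[664.2 170.1 201.3]
shift m [0.3988, 0.256, -0.1965] turn 0.489 from [ 544.3 -288.5    4.9] xang 108.01 t 9.7
[659.4 168.9 165.3]
shift m [0.3993, 0.2511, -0.1606] turn 0.489 from [ 544.3 -288.5    4.9] xang 108.01 t 9.7
shift m [0.1999, 0.1238, -0.2452] turn 0.301 from [ 544.3 -288.5    4.9] xang 108.01 t 9.7
```

Emit:
move_arm --steps '[[[0,0,-0.03],0],[[0,0,-0.08],0],[[0.01,0.007,-0.13],0],[[0.035,0.022,-0.18],0.1],[[0.07,0.045,-0.22],0.1],[[0.11,0.071,-0.24],0.2],[[0.155,0.1,-0.245],0.2],[[0.2,0.128,-0.245],0.3],[[0.245,0.157,-0.245],0.3],[[0.29,0.186,-0.245],0.4],[[0.335,0.215,-0.24],0.4],[[0.37,0.238,-0.23],0.48],[[0.392,0.252,-0.21],0.49],[[0.399,0.256,-0.1965],0.49],[[0.399,0.256,-0.1965],0.49]]'

```text
time_s: 11.58
tcp_pos: [663.0, 169.6, 199.3]
orientation: [[-0.227, 0.974, -0.003], [0.974, 0.227, -0.001], [-0.001, -0.003, -1.0]]
wrist_force: [0.4, -0.1, -0.7]
gripper_width: 9.0
```

```bash
python3 - <<'E'
from h import *
for n in("wrist","scene"):
  d=get_image(n);np.savez(n[0]+"6.npz",**d)
  cv2.imwrite(f"pics/{n[0]}6.png",cv2.resize(d["img"][:,:,::-1],(800,600),interpolation=cv2.INTER_CUBIC))
  if n=="scene": crop(d,240,115,370,245,5,"pics/s6c.png")
print(read_state()["tcp_pos"],read_state()["wrist_force"],read_state()["joint_positions"])
E
```

```text
[664.01149982 168.57574716 200.95450588] [-0.0089745   0.79669473 -1.2342684 ] [-0.07693723  0.6100358  -0.40307243  1.70747774  0.29568886  0.88514901
 -0.37637293]
```

View pics/w6.png

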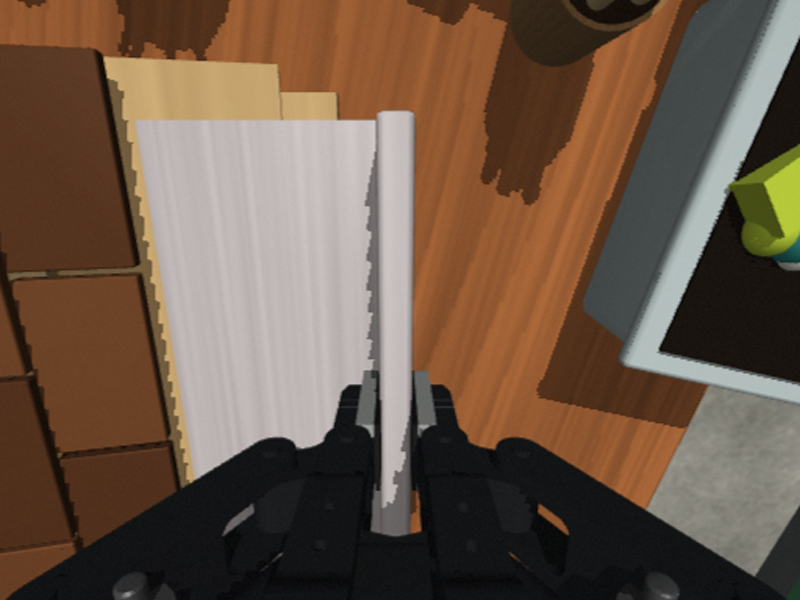

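View pics/s6c.png

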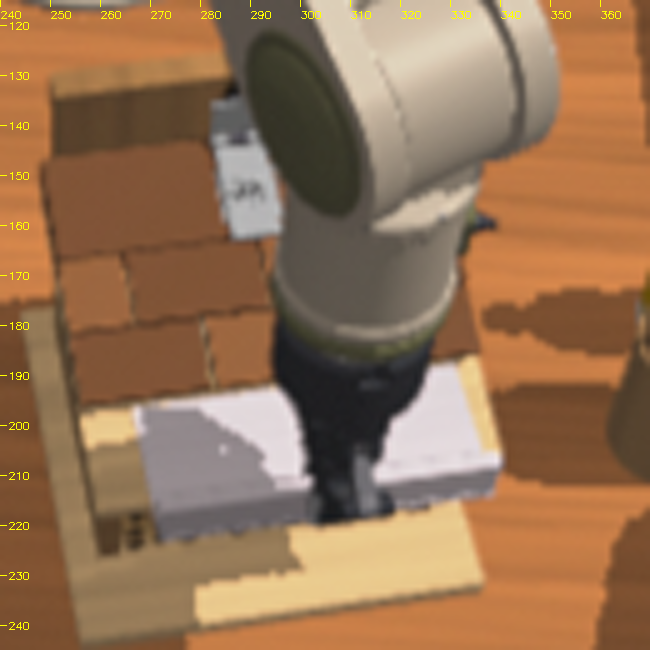

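```bash
python3 - <<'E'
from h import *
s=read_state();R=np.array(s["orientation"]);p=np.array(s["tcp_pos"])
d=dict(np.load("w6.npz"))
# flashing frame: x = tool y, y= tool x, z=-tool z ; rib centre 10mm below.. TCP at 5 above underside
F=np.c_[R[:,1],R[:,0],-R[:,2]];o=p+F@np.array([0,0,10])
X=np.array([(-79,90,-12),(5,90,15),(-5,90,15)],float)
m=np.array([(87.5,77.2),(264,71.4),(241,71.4)])
print((proj(d,X@F.T+o)).round(1))
def f(q): return (proj(d,(X+[q[0],q[1],q[2]])@F.T+o)-m).ravel()
q=least_squares(f,[0,0,0]);print(q.x,f(q.x).round(1))
print("home of rib",W2H(o))
# lap -> check home in this view: lap corner +y native
print((proj(d,[H2W((34,115,15)),H2W((92,115,0))])*1.5625).round(0))
E
```

```text
[[ 87.4  81.4]
 [268.6  75.9]
 [242.2  75.9]]
[-1.15789058  1.94071234 -2.98451909] [ 0.3  0.3  1.3 -0.1 -1.5 -0.2]
home of rib [125.37784959  -1.39054476  69.82474015]
[[ 94.  47.]
 [277.  65.]]
```

Emit:
move_arm --steps '[[[0.0,-0.002,0.015],0],[[0.0,-0.004,0.027],0],[[0.0,-0.005,0.031],0],[[0.0,-0.005,0.033],0],[[0.0,-0.005,0.033],0]]'

```text
time_s: 12.3
tcp_pos: [659.2, 169.3, 167.8]
orientation: [[-0.227, 0.974, 0.0], [0.974, 0.227, 0.0], [0.0, 0.0, -1.0]]
wrist_force: [-0.4, 0.5, -1.6]
gripper_width: 9.1
```

Emit:
move_arm --steps '[[[0.0,0,0.0015],0],[[0,0,0.0015],0]]'

```text
time_s: 12.55
tcp_pos: [659.1, 169.3, 166.4]
orientation: [[-0.227, 0.974, 0.0], [0.974, 0.227, 0.0], [-0.0, 0.0, -1.0]]
wrist_force: [0.5, -0.1, -1.4]
gripper_width: 9.0
```

Emit:
move_arm --steps '[[[0.0,0,0.0015],0],[[0,0,0.0015],0]]'

```text
time_s: 12.8
tcp_pos: [659.0, 169.2, 164.7]
orientation: [[-0.227, 0.974, -0.0], [0.974, 0.227, -0.0], [-0.0, -0.0, -1.0]]
wrist_force: [-0.0, 0.4, -1.4]
gripper_width: 8.8
```

Emit:
move_arm --steps '[[[0.0,0,0.0015],0],[[0,0,0.0015],0]]'

```text
time_s: 13.05
tcp_pos: [659.0, 169.2, 163.1]
orientation: [[-0.227, 0.974, -0.0], [0.974, 0.227, -0.0], [-0.0, -0.0, -1.0]]
wrist_force: [-0.9, -0.6, -1.8]
gripper_width: 9.1
```

Emit:
move_arm --steps '[[[0.0,0,0.0015],0],[[0,0,0.0015],0]]'

```text
time_s: 13.3
tcp_pos: [659.2, 169.3, 162.2]
orientation: [[-0.227, 0.974, 0.0], [0.974, 0.227, -0.0], [-0.0, 0.0, -1.0]]
wrist_force: [0.7, -1.1, 3.1]
gripper_width: 8.8
```

Emit:
move_arm --steps '[[[0,-0.003,-0.0011],0],[[0,-0.007,-0.002],0],[[0,-0.011,-0.0028],0],[[0,-0.015,-0.0037],0],[[0,-0.018,-0.0043],0],[[0,-0.018,-0.0043],0]]'

```text
time_s: 14.05
tcp_pos: [641.2, 165.1, 166.2]
orientation: [[-0.227, 0.974, -0.0], [0.974, 0.227, -0.0], [-0.0, -0.0, -1.0]]
wrist_force: [2.5, 0.8, 3.4]
gripper_width: 9.0
```

```bash
python3 - <<'E'
from h import *
d=get_image("wrist");np.savez("w7.npz",**d)
cv2.imwrite("pics/w7.png",cv2.resize(d["img"][:,:,::-1],(800,600),interpolation=cv2.INTER_CUBIC))
print(W2H(read_state()["tcp_pos"]))
E
```

```text
[112.23754565   0.36126531  21.2033283 ]
```

View pics/w7.png

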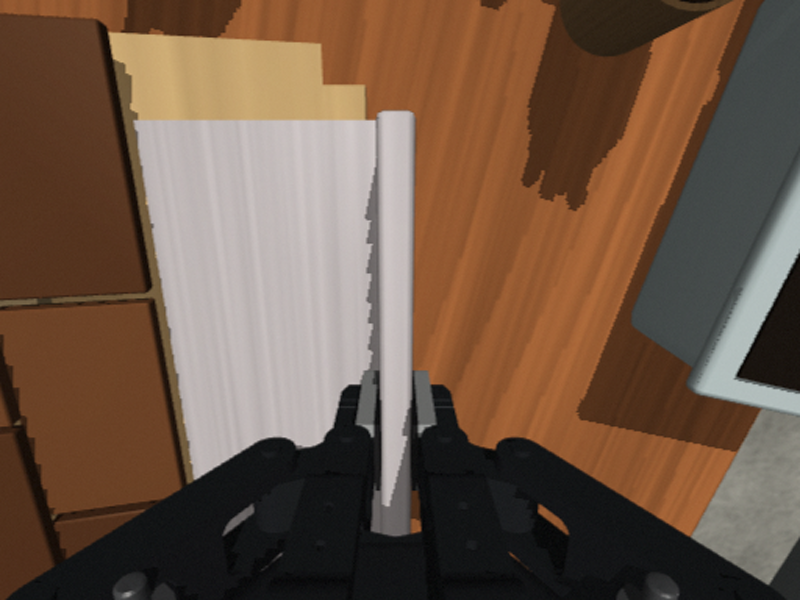

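Emit:
move_arm --steps '[[[0,-0.003,-0.0008],0],[[0,-0.006,-0.0015],0],[[0,-0.009,-0.0021],0],[[0,-0.012,-0.0027],0],[[0,-0.012,-0.0027],0]]'

```text
time_s: 14.72
tcp_pos: [629.3, 162.3, 168.8]
orientation: [[-0.227, 0.974, -0.001], [0.974, 0.227, -0.0], [-0.0, -0.001, -1.0]]
wrist_force: [2.4, 1.1, 2.3]
gripper_width: 8.7
```

```bash
python3 - <<'E'
from h import *
d=get_image("wrist");np.savez("w8.npz",**d)
cv2.imwrite("pics/w8.png",cv2.resize(d["img"][:,:,::-1],(800,600),interpolation=cv2.INTER_CUBIC))
print(W2H(read_state()["tcp_pos"]))
E
```

```text
[99.80933052  0.37388701 21.23477963]
```

View pics/w8.png

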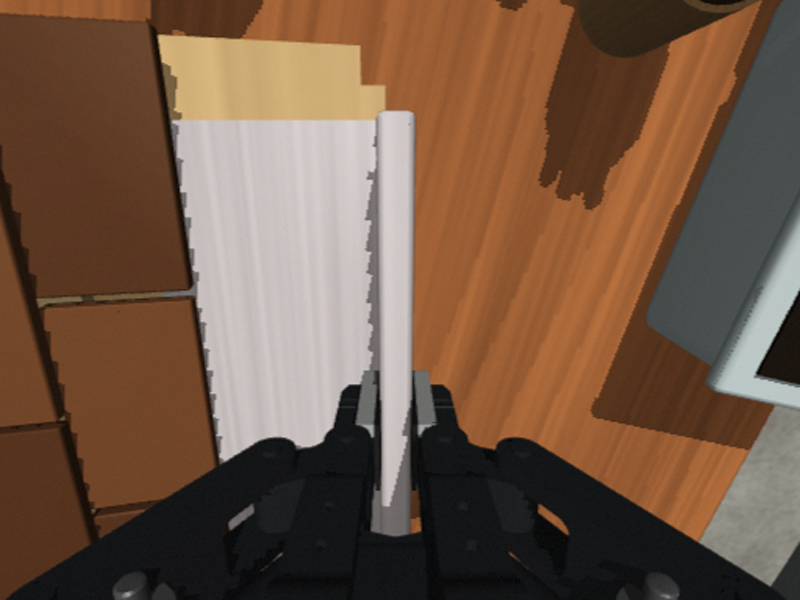

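Emit:
move_arm --steps '[[[0,-0.002,-0.0005],0],[[0,-0.004,-0.0009],0],[[0,-0.005,-0.0011],0],[[0,-0.005,-0.0011],0]]'

```text
time_s: 15.28
tcp_pos: [624.8, 161.2, 169.9]
orientation: [[-0.227, 0.974, -0.0], [0.974, 0.227, -0.0], [-0.0, -0.0, -1.0]]
wrist_force: [2.7, 0.7, 3.6]
gripper_width: 8.9
```

Emit:
move_arm --steps '[[[0,0,0],0],[[0,0,0],0],[[0,0,0],0],[[0,0,0],0]]' --jaw 0.024 --newtons 20

```text
time_s: 15.78
tcp_pos: [624.8, 161.2, 169.7]
orientation: [[-0.227, 0.974, -0.0], [0.974, 0.227, -0.0], [-0.0, -0.001, -1.0]]
wrist_force: [1.1, -0.6, 0.2]
gripper_width: 23.9
```

```bash
python3 - <<'E'
from h import *
for n in("wrist","scene"):
  d=get_image(n);np.savez(n[0]+"9.npz",**d)
  cv2.imwrite(f"pics/{n[0]}9.png",cv2.resize(d["img"][:,:,::-1],(800,600),interpolation=cv2.INTER_CUBIC))
  if n=="scene": crop(d,240,115,370,245,5,"pics/s9c.png")
E
```

```text
(no output)
```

View pics/w9.png

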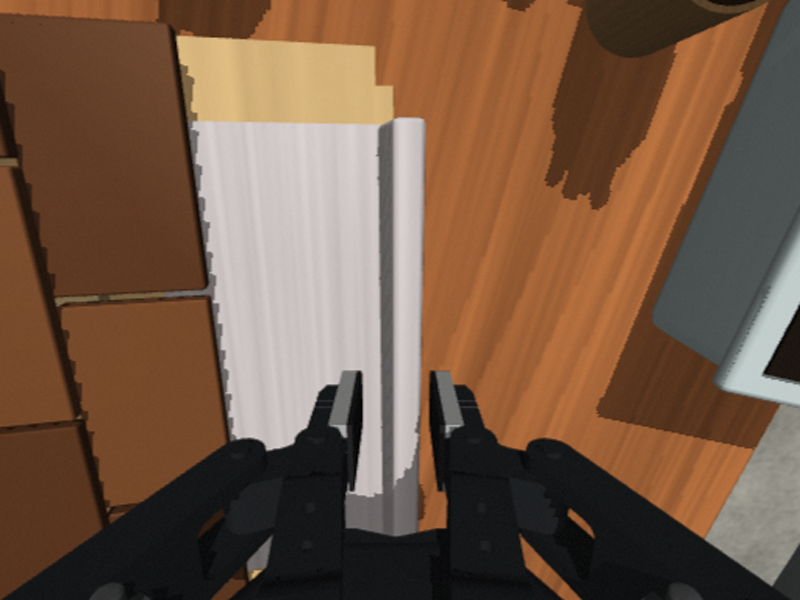

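View pics/s9c.png

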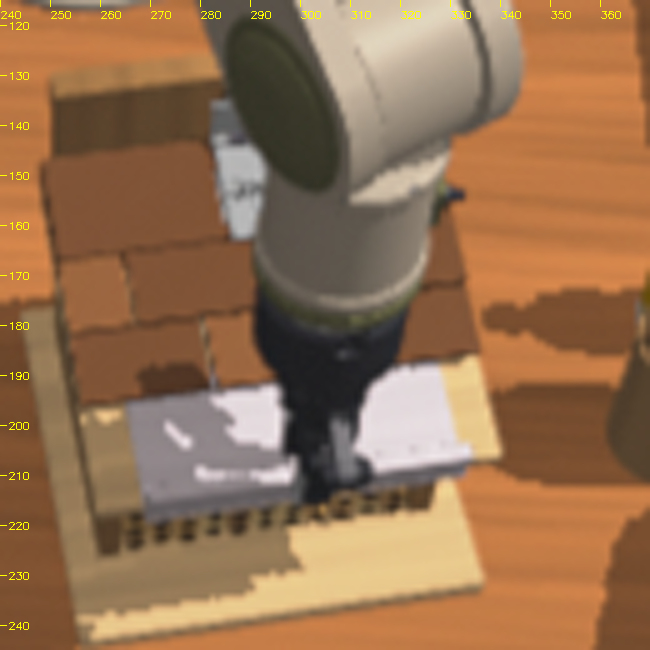

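Emit:
move_arm --steps '[[[0,0,0.003],0],[[0,0,0.007],0],[[0,-0.002,0.007],0],[[0,-0.004,0.007],0],[[0,-0.006,0.007],0],[[0,-0.008,0.007],0],[[0,-0.01,0.007],0],[[0,-0.012,0.007],0],[[0,-0.012,0.007],0]]'

```text
time_s: 17.0
tcp_pos: [613.5, 158.7, 163.2]
orientation: [[-0.227, 0.974, 0.001], [0.974, 0.227, 0.0], [0.0, 0.001, -1.0]]
wrist_force: [4.4, 1.2, 3.5]
gripper_width: 24.0
```

Emit:
move_arm --steps '[[[0,-0.002,0],0],[[0,-0.004,0],0],[[0,-0.004,0],0]]'

```text
time_s: 17.38
tcp_pos: [609.0, 157.5, 162.8]
orientation: [[-0.227, 0.974, -0.001], [0.974, 0.227, -0.0], [-0.0, -0.001, -1.0]]
wrist_force: [3.1, 1.4, 3.5]
gripper_width: 24.5
```

```bash
python3 - <<'E'
from h import *
d=get_image("wrist");np.savez("w10.npz",**d)
cv2.imwrite("pics/w10.png",cv2.resize(d["img"][:,:,::-1],(800,600),interpolation=cv2.INTER_CUBIC))
F=Rhome(HY)
for e in (0,3,6,9,12):
  print(e,(proj(d,[H2W((e+84,90,30)),H2W((e+74,90,30)),H2W((34,75,15))])*1.5625).round(0).tolist())
E
```

```text
0 [[424.0, 118.0], [386.0, 118.0], [236.0, 178.0]]
3 [[435.0, 119.0], [397.0, 118.0], [236.0, 178.0]]
6 [[446.0, 119.0], [409.0, 118.0], [236.0, 178.0]]
9 [[457.0, 119.0], [420.0, 118.0], [236.0, 178.0]]
12 [[467.0, 119.0], [431.0, 119.0], [236.0, 178.0]]
```

View pics/w10.png

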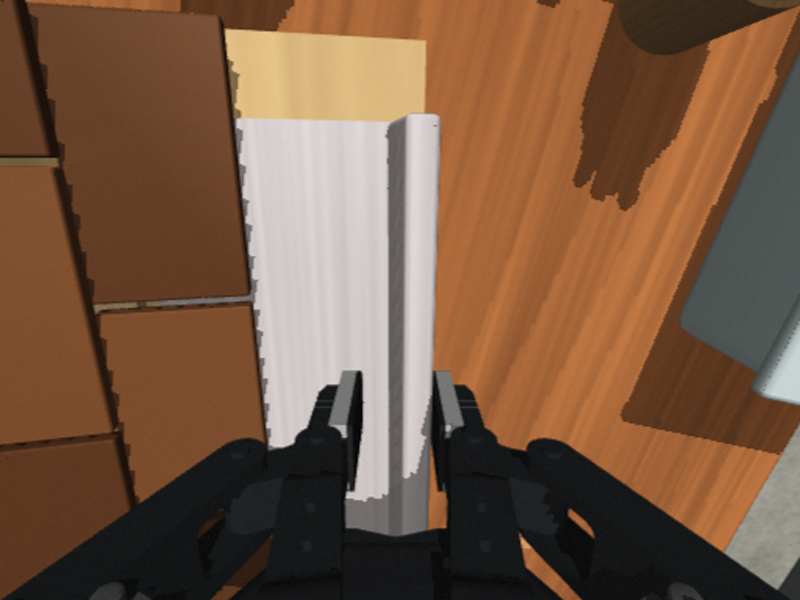

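Emit:
move_arm --steps '[[[0,-0.0015,0],0],[[0,-0.003,0],0],[[0,-0.003,0],0]]'

```text
time_s: 17.8
tcp_pos: [606.3, 156.9, 162.9]
orientation: [[-0.227, 0.974, -0.0], [0.974, 0.227, -0.0], [-0.0, -0.0, -1.0]]
wrist_force: [3.0, 0.8, 3.0]
gripper_width: 23.4
```

Emit:
move_arm --steps '[[[0,-0.001,0],0],[[0,-0.002,0],0],[[0,-0.002,0],0]]'

```text
time_s: 18.18
tcp_pos: [604.7, 156.7, 162.9]
orientation: [[-0.227, 0.974, 0.0], [0.974, 0.227, 0.0], [0.0, 0.001, -1.0]]
wrist_force: [4.8, 2.8, 3.3]
gripper_width: 24.0
```

Emit:
move_arm --steps '[[[0,-0.0015,0],0],[[0,-0.0015,0],0]]'

```text
time_s: 18.42
tcp_pos: [604.4, 156.8, 163.1]
orientation: [[-0.227, 0.974, 0.003], [0.974, 0.227, 0.001], [0.001, 0.003, -1.0]]
wrist_force: [9.6, 2.2, -0.2]
gripper_width: 24.1
```

```bash
python3 - <<'E'
from h import *
d=get_image("wrist");np.savez("w11.npz",**d)
crop(d,120,50,320,200,4,"pics/w11.png")
print(read_state()["wrist_force"],read_state()["tcp_pos"])
for e in (0,3,6):
  print(e,(proj(d,[H2W((e+84,90,30)),H2W((e+74,90,30)),H2W((34,75,15))])).round(1).tolist())
E
```

```text
[ 8.56506473  3.52432622 -0.02323189] [604.47803448 156.72404326 163.09770959]
0 [[282.5, 76.5], [258.7, 76.0], [162.2, 114.4]]
3 [[289.5, 76.6], [265.9, 76.2], [162.2, 114.4]]
6 [[296.4, 76.8], [273.1, 76.3], [162.2, 114.4]]
```

View pics/w11.png

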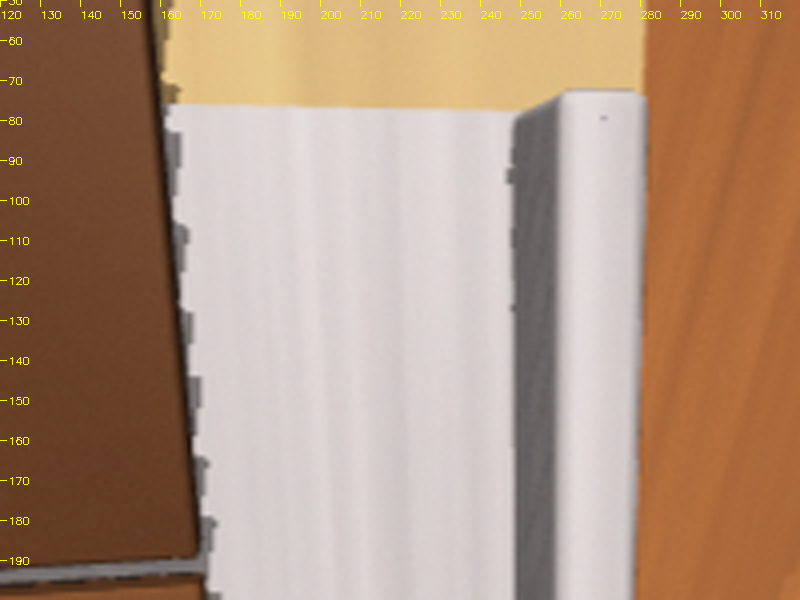

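Emit:
move_arm --steps '[[[0,0.002,0],0],[[0,0.002,-0.015],0],[[0,0.002,-0.045],0],[[0,0.002,-0.06],0]]'

```text
time_s: 18.98
tcp_pos: [604.2, 156.3, 224.1]
orientation: [[-0.227, 0.974, -0.001], [0.974, 0.227, -0.001], [-0.0, -0.001, -1.0]]
wrist_force: [-0.5, 0.0, -1.2]
gripper_width: 23.7
```

```bash
python3 - <<'E'
from h import *
P=H2W((54,0,3));print(P);P[2]+=40
to(P,np.degrees(HY))
E
```

```text
[582.14396317 150.93086418 160.47725815]
shift m [-0.0003, -0.0227, 0.0236] turn 9.0 from [604.2 156.3 224.1] xang 103.12 t 18.975
```

Emit:
move_arm --steps '[[[0,-0.003,0],1],[[0,-0.006,0],2],[[0,-0.009,0],3],[[0,-0.012,0],4],[[0,-0.015,0],5],[[0,-0.018,0],6],[[0,-0.02,0],7],[[0,-0.0227,0],8],[[0,-0.0227,0.01],9],[[0,-0.0227,0.0236],9],[[0,-0.0227,0.0236],9]]' --jaw 0.0

```text
time_s: 20.35
tcp_pos: [581.7, 151.3, 197.9]
orientation: [[0.973, 0.231, -0.003], [0.231, -0.973, -0.001], [-0.003, 0.0, -1.0]]
wrist_force: [0.0, 0.7, -0.2]
gripper_width: -0.2
```

```bash
python3 - <<'E'
from h import *
d=get_image("wrist");np.savez("w12.npz",**d)
cv2.imwrite("pics/w12.png",cv2.resize(d["img"][:,:,::-1],(800,600),interpolation=cv2.INTER_CUBIC))
S=get_image("scene");np.savez("s12.npz",**S);crop(S,240,115,370,245,5,"pics/s12c.png")
for e in (0,3,6):
  print(e,(proj(d,[H2W((e+84,90,30)),H2W((e+84,-90,30)),H2W((e+74,90,30)),H2W((34,112,15)),H2W((34,-112,15)),H2W((92,115,0))])*1.5625).round(0).tolist())
to(H2W((54,0,3)),np.degrees(HY))
E
```

```text
0 [[155.0, 285.0], [635.0, 287.0], [156.0, 312.0], [128.0, 402.0], [661.0, 403.0], [134.0, 263.0]]
3 [[154.0, 277.0], [636.0, 279.0], [156.0, 304.0], [128.0, 402.0], [661.0, 403.0], [134.0, 263.0]]
6 [[154.0, 269.0], [636.0, 270.0], [155.0, 296.0], [128.0, 402.0], [661.0, 403.0], [134.0, 263.0]]
shift m [-0.0005, 0.0003, 0.0385] turn 0.014 from [582.6 151.4 199. ] xang 13.26 t 20.45
```

View pics/w12.png

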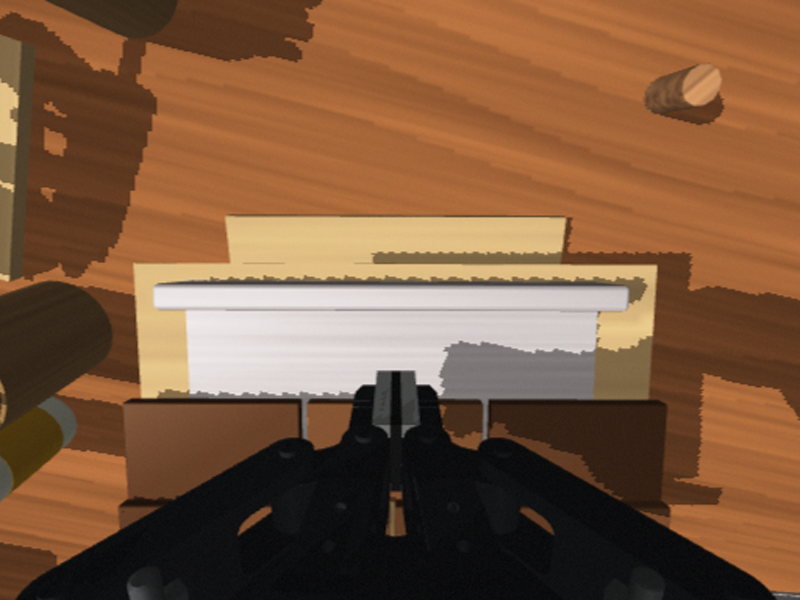

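View pics/s12c.png

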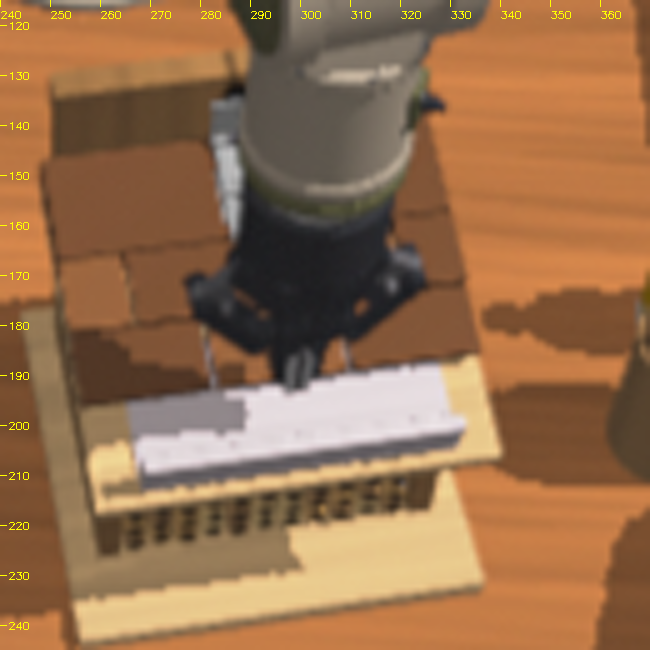

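Emit:
move_arm --steps '[[[0,0,0.015],0],[[0,0,0.028],0],[[0,0,0.034],0],[[0,0,0.0365],0],[[0,0,0.0365],0]]'

```text
time_s: 21.08
tcp_pos: [582.9, 151.5, 162.8]
orientation: [[0.974, 0.227, -0.0], [0.227, -0.974, -0.0], [-0.0, 0.0, -1.0]]
wrist_force: [-1.2, 0.7, -0.8]
gripper_width: 0.3
```

Emit:
move_arm --steps '[[[0,0,0.0015],0],[[0,0,0.0015],0]]'

```text
time_s: 21.32
tcp_pos: [583.1, 151.5, 162.3]
orientation: [[0.974, 0.227, 0.001], [0.227, -0.974, 0.0], [0.001, -0.0, -1.0]]
wrist_force: [-2.3, -0.7, 9.8]
gripper_width: 0.1
```

Emit:
move_arm --steps '[[[-0.001,0,0.0005],0],[[-0.002,0,0.001],0],[[-0.002,0,0.001],0]]'

```text
time_s: 21.7
tcp_pos: [583.0, 151.5, 162.2]
orientation: [[0.974, 0.227, 0.005], [0.227, -0.974, 0.001], [0.005, -0.0, -1.0]]
wrist_force: [1.7, -0.7, 12.5]
gripper_width: -0.0
```

Emit:
move_arm --steps '[[[0,0,0],0],[[0,0,0],0],[[0,0,0],0]]'

```text
time_s: 22.08
tcp_pos: [583.0, 151.5, 162.2]
orientation: [[0.974, 0.227, 0.005], [0.227, -0.974, 0.001], [0.005, -0.0, -1.0]]
wrist_force: [0.3, 0.2, 13.3]
gripper_width: 0.0
```

```bash
python3 - <<'E'
from h import *
d=get_image("wrist");np.savez("w13.npz",**d)
cv2.imwrite("pics/w13.png",cv2.resize(d["img"][:,:,::-1],(800,600),interpolation=cv2.INTER_CUBIC))
S=get_image("scene");crop(S,240,115,370,245,5,"pics/s13c.png")
s=read_state();print(s["wrist_force"],s["tcp_pos"],W2H(s["tcp_pos"]))
for e in (0,3,6):
  print(e,(proj(d,[H2W((e+84,90,30)),H2W((e+84,-90,30)),H2W((e+74,90,30)),H2W((34,112,15)),H2W((34,-112,15)),H2W((92,115,0))])*1.5625).round(0).tolist())
E
```

```text
[ 0.24309468  0.29103458 13.75284596] [583.00770345 151.54141404 162.20436229] [54.59823147  0.3985385   4.89340785]
0 [[94.0, 321.0], [696.0, 321.0], [96.0, 354.0], [69.0, 460.0], [720.0, 459.0], [80.0, 289.0]]
3 [[93.0, 311.0], [696.0, 311.0], [95.0, 344.0], [69.0, 460.0], [720.0, 459.0], [80.0, 289.0]]
6 [[93.0, 301.0], [697.0, 301.0], [95.0, 334.0], [69.0, 460.0], [720.0, 459.0], [80.0, 289.0]]
```

View pics/w13.png

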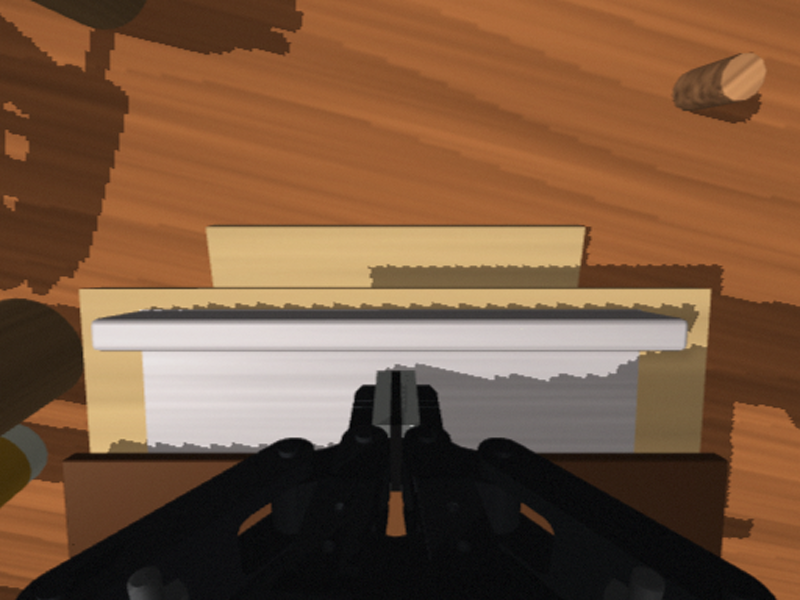

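View pics/s13c.png

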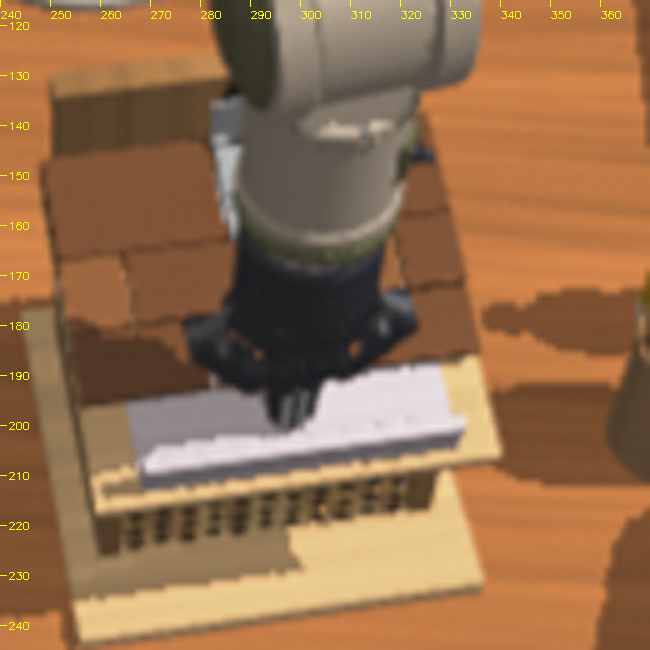

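```bash
python3 - <<'E'
from workcell import *
s=read_state();print(s["wrist_force"],s["time_s"]);print(close_job())
E
```

```text
[ 0.24309468  0.29103458 13.75284596] 22.175
the job is handed in; nothing more can be done
None
```

I folded the hasp flat, slid the flashing up under the lowest shingles to the fillet, and handed in at 22.2 s while still pressing it down. `close_job()` gave no verdict, so the result rests on my own checks.

**What I did**
- **Hasp:** I pushed it down with the shut fingers until it met the ridge board at about 13 N. The close-up then showed it flat over the staple.
- **Flashing choice:** I took the look-alike farthest from the base.
- **Insertion:** The tool stays vertical, so I held the flashing level, touched its edge to the board and slid it under the shingles. I then opened the jaws so it lay flat, and pushed the rib up the slope until the force rose from about 3–5 N to 9 N at the fillet.
- **Final hold:** The shut fingers press on the flange between the shingles and the rib.

**Last checks**
- **Pressing force:** It was steady at about 13.7 N downward, with almost no sideways force.
- **Edge position:** In the last wrist picture the edge is about 0–1 mm from the fillet, square to the row and about 3 mm or less off centre.
- **Shingles:** Their lower edge was within about 3 pixels of where it should rest.
- **Hasp:** The arm hid part of it in the last scene picture; what was visible lay flat.
- **Bystanders:** I moved nothing near them, but I did not measure them again at the end.

**Disagreement:** The first fit from the overhead and scene cameras put the roof about 4 mm too low (165 against 169 mm). I used the wrist-camera fit instead, and the touch on the board confirmed it.

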